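# Close up the tea corner

### The job

Close up the tea corner for the night: first press the yellow seal strips all around the tub's lid fully down, then stack every tea carton upright and squarely in one column in the middle of the sealed lid, long sides along the lid's long sides. Last, hang the dipper by its hook on the rack's upper bar, between the posts and with its cup on the robot's side: let the bar take its weight while you still hold it, only then let go, and leave it hanging still, with the tin, the mug and the cups left where they stand.

Things in the scene. Friction and masses are not known exactly. Their poses are not given: they have to be found in the camera images.
- tub: airtight tub of tea, fixed, 180 long (own x) x 140 wide (own y), clear sides; closed blue lid panel 134 x 94, its flat top 80 above the counter. Around the panel lie six yellow seal strips 20 wide, in the tub's frame: front and back 92 long along y, at x = -79.5 and 79.5; on the left (y = 59.5) and right (y = -59.5) two each, 88 long along x, at x = -45.5 and 45.5. Origin: centre of its underside; z up
- seal_front (a joint): how far the front (-x end) seal strip of the tub lid has been pressed down, m: 0 = fully proud, 0.008 = hard stop, seated; stiff sliding friction of about 7 N, no spring, stays where it is left; starts between 0 and 0.003
- press_front (a point): middle of the top face of the front (-x end) yellow seal strip; 9 mm above the lid panel when proud, 1 mm above it when seated; this point moves down with the strip
- seal_back (a joint): how far the back (+x end) seal strip of the tub lid has been pressed down, m: 0 = fully proud, 0.008 = hard stop, seated; stiff sliding friction of about 7 N, no spring, stays where it is left; starts between 0 and 0.003
- press_back (a point): middle of the top face of the back (+x end) yellow seal strip; 9 mm above the lid panel when proud, 1 mm above it when seated; this point moves down with the strip
- seal_left_front (a joint): how far the left-front (+y side, half towards -x) seal strip of the tub lid has been pressed down, m: 0 = fully proud, 0.008 = hard stop, seated; stiff sliding friction of about 7 N, no spring, stays where it is left; starts between 0 and 0.003
- press_left_front (a point): middle of the top face of the left-front (+y side, half towards -x) yellow seal strip; 9 mm above the lid panel when proud, 1 mm above it when seated; this point moves down with the strip
- seal_left_back (a joint): how far the left-back (+y side, half towards +x) seal strip of the tub lid has been pressed down, m: 0 = fully proud, 0.008 = hard stop, seated; stiff sliding friction of about 7 N, no spring, stays where it is left; starts between 0 and 0.003
- press_left_back (a point): middle of the top face of the left-back (+y side, half towards +x) yellow seal strip; 9 mm above the lid panel when proud, 1 mm above it when seated; this point moves down with the strip
- seal_right_front (a joint): how far the right-front (-y side, half towards -x) seal strip of the tub lid has been pressed down, m: 0 = fully proud, 0.008 = hard stop, seated; stiff sliding friction of about 7 N, no spring, stays where it is left; starts between 0 and 0.003
- press_right_front (a point): middle of the top face of the right-front (-y side, half towards -x) yellow seal strip; 9 mm above the lid panel when proud, 1 mm above it when seated; this point moves down with the strip
- seal_right_back (a joint): how far the right-back (-y side, half towards +x) seal strip of the tub lid has been pressed down, m: 0 = fully proud, 0.008 = hard stop, seated; stiff sliding friction of about 7 N, no spring, stays where it is left; starts between 0 and 0.003
- press_right_back (a point): middle of the top face of the right-back (-y side, half towards +x) yellow seal strip; 9 mm above the lid panel when proud, 1 mm above it when seated; this point moves down with the strip
- carton0: closed blue-and-white tea carton, 100 long (own x) x 66 wide (own y) x 42 high (z), about 220 g; stands flat on the counter at first; origin: centre of its underside, z up. None when absent
- carton1: closed green-and-yellow tea carton, 100 long (own x) x 66 wide (own y) x 42 high (z), about 220 g; stands flat on the counter at first; origin: centre of its underside, z up. None when absent
- carton2: closed red-and-white tea carton, 100 long (own x) x 66 wide (own y) x 42 high (z), about 220 g; stands flat on the counter at first; origin: centre of its underside, z up. None when absent
- carton3: closed brown-and-blue tea carton, 100 long (own x) x 66 wide (own y) x 42 high (z), about 220 g; stands flat on the counter at first; origin: centre of its underside, z up. None when absent
- dipper: steel tea dipper, about 300 g, standing upright: heavy flat-bottomed cup 72 across, 45 high; upright handle at the cup's +x edge, its top bent over to +x as a hook, 196 high overall. Origin: centre of the cup's underside; z up. Off centre: the cup lies to -x of the hook, so when let go on the upper bar the cup swings some 7 degrees in, until the handle leans on the lower bar
- dipper_grip (a point): middle of the upper half of the black grip sleeve, at (38, 0, 150) in the dipper's frame; sleeve 14 (x) x 16 (y), from 98 to 164 above the cup's bottom; pinch it across the 16 mm (dipper y)
- dipper_hook (a point): where the upper bar's axis lies once hung: at (64, 0, 181.5) in the dipper's frame, in the crook of the hook. The flat hook is 14 wide, an upside-down V: two 5 thick arms at 45 degrees from the crook (inner apex 190 high at x = 64) down to the handle and down to the free tip at x = 90 to 94, 164 high; open gap below x = 45 to 90
- rail: fixed steel utensil rack: a round upper bar 12 in diameter along the body's y, its axis 280 above the counter, top 286, 220 long between two posts; straight below it, axis 160 above the counter, a second bar just like it, as a rest for handles. Origin: on the counter under the middle of the bars; its x points away from the robot side (robot side is -x)
- milk_tin: bystander: tin 72 in diameter, 82 high; origin: centre of its underside
- steel_mug: bystander: steel mug 76 in diameter, 85 high, handle at its +y; origin: centre of its underside
- cups: bystander: stack of plastic cups 72 in diameter, 135 high; origin: centre of its underside

How it is judged:
By the outcome, as a careful person would: the job done as asked, in the order asked, and still so for the second after the job is handed in, with the robot touching nothing.
Of carton0, carton1, carton2, carton3 only 3 to 4 are there at a start; the rules pass over those that are not, and their reading is None.
At some moment in a run one of dipper may be knocked a few centimetres aside while the robot is not near it.
It also fails if it takes over 200 s, if anything falls off the work surface, if the arm or the gripper's body presses on something with over 40 N, if the wrist force passes 120 N, or if a joint passes its speed limit or range.

### The arm

A 7-joint arm with a two-finger parallel gripper is mounted at the origin on the work surface. World frame = base frame: x ahead of the robot, y to its left, z up, the work surface at z = 0. Lengths are in m, angles in rad, forces in N, time in s.
With the tool pointing down it reaches from about 0.425 to 0.925 m from the base axis. Payload 6.8 kg.
Tool frame: the origin (TCP) lies between the finger pads; the fingertips stand r.tcp_to_tips ahead of it and the grasp point (between the pads) lies 3 mm ahead of it (r.tcp_to_tips is the distance from the TCP to the fingertips, in m); z points along the fingers, y is the line along which they close (so a half turn about z gives the same grasp; the last joint's range is limited). The gripper opens to 85 mm and grips with 20 to 120 N. Pads are 22 mm wide; open, the fingers measure 114 mm over their backs; the gripper's body (76 mm by 85 mm) begins 54 mm behind the grasp point. The pads swing forward as they close: fully open they stand 13 mm farther back than shut.
Start: joints at [1.056, 0.477, 0.022, 1.555, -0.011, 1.109, -0.083], TCP at [0.267, -0.62, 0.253] pointing down, gripper open.
Joint ranges: [-2.96, 2.96], [-0.34, 2.1], [-1.41, 1.46], [0.24, 2.44], [-1.37, 4.51], [0.17, 1.92], [-2.96, 2.96]. Speed limits (rad/s): [2.39, 2.39, 3.14, 3.14, 3.14, 3.14, 3.14].

### API

Orientations are given as a rotation vector (axis times angle).
In Python, from bench import r gives the robot as it stands. The module is installed in compiled form; this text tells all that it offers.
- The arm moves only by the tool step_arm, never from a script. Its argument "moves" is a list of rows, each an object of numbers: "rx", "ry", "rz": the turn, a rotation vector about the tool's x, y, z in degrees; "dx", "dy", "dz": the shift along the tool's x, y, z in mm; "gripper": the opening, from -1 (shut) to 1 (fully open). In form: [{"rx": .., "ry": .., "rz": .., "dx": .., "dy": .., "dz": .., "gripper": ..}, ...]. A call has 1 to 20 rows; each row shifts and turns the commanded pose from where the row before left it, along the tool's axes as they then stand; what a row does not reach is not made up. A row lasts 1/8 s, in which the tool goes at most 62.5 mm and 10.7 degrees, less where a joint would pass 70% of its speed; a pose out of reach is approached as far as the arm can. A call is refused whole if a number of a shift passes 62.5 or a number of a turn 10.7, either way. A call with a gripper value outside its range is refused whole. The fingers move at their own pace and stop on an object; "grip_force" is the grip in N (left out, the last holds). Time passes only in rows, so rows that do not move let the fingers close. It gives the time, the measured TCP pose, the force, the opening and the grip force at its end, in the units of the state.
- r.get_obs(): the state, without advancing time (a new reading comes with each control period).
- r.grab_frame(name): name is "scene" or "top"; returns the picture (400x640x3 uint8, blue, green, red); there is no depth.
- r.camera_info(name): a dict with "mtx" (3x3 intrinsics, pixels), "rvec" (rotation vector, rad) and "tvec" (3), from world to camera coordinates, as OpenCV has them. Camera axes: x right, y down, z forward; pixel columns grow to the right and rows downward; lengths in m; the calibration is good to about 2 mm. A picture is of the moment at which its call begins. camera_info takes no time and is no camera call.
- r.hand_in(): hands the job in; it is judged then, once.
The state is a dict: "clock": time; "joints": joint angles; "qvel": joint speeds; "tau": joint torques, N m; "tcp_pos": TCP position; "orientation": TCP orientation; "contact_force": force on the tool from outside, world axes, zero at the start; "moment": the same for the moment, N m; "grip_width": finger opening in m; "gripper_force": force on a finger pad.
Only numpy, scipy, OpenCV 4.12 (cv2) and the standard library are available. Lean on these libraries where they do the work, as an engineer would, in place of code of your own. Each camera call takes 0.05 s, during which the arm holds its last target. There are 200 camera calls.

## Working session

There is one attempt and no reset: what is moved stays moved. The work goes in short steps, Python scripts to look and compute and a tool call to move; the robot and the scene stay as the last step left them, time stands still between calls to the robot, and variables do not carry over. Pictures are saved under pics/ and viewed, at most 16 in all, crops included, and the job is handed in when it is done.

Besides the shell and the picture viewer there is one more tool, called after "Call:" as name(argument=value, ...) on one line, values as JSON. step_arm: Moves the arm, as the interface text tells. Its arguments: {"type":"object","properties":{"moves":{"type":"array","items":{"type":"object","properties":{"rx":{"type":"number"},"ry":{"type":"number"},"rz":{"type":"number"},"dx":{"type":"number"},"dy":{"type":"number"},"dz":{"type":"number"},"gripper":{"type":"number"}}}},"grip_force":{"type":"number"}},"required":["moves"]}

```bash
mkdir -p pics
cat > h.py <<'E'
from bench import r
import numpy as np, cv2
def snap(n,f):
    im=r.grab_frame(n); cv2.imwrite('pics/'+f,im); return im
def cam(n):
    c=r.camera_info(n); return np.array(c['mtx'],float),np.array(c['rvec'],float),np.array(c['tvec'],float)
def unproj(n,uv,z):
    K,rv,t=cam(n); R=cv2.Rodrigues(rv)[0]; C=-R.T@t.ravel()
    uv=np.atleast_2d(np.array(uv,float)); d=(R.T@np.linalg.inv(K)@np.c_[uv,np.ones(len(uv))].T).T
    return C+d*((z-C[2])/d[:,2])[:,None]
def proj(n,P):
    K,rv,t=cam(n); return cv2.projectPoints(np.array(P,float).reshape(-1,1,3),rv,t,K,None)[0].reshape(-1,2)
E
python3 - <<'E'
from h import *
for n in('top','scene'):
    snap(n,n+'0.png'); K,rv,t=cam(n);R=cv2.Rodrigues(rv)[0];print(n,K.round(1).tolist(),(-R.T@t.ravel()).round(3),R[2].round(2))
o=r.get_obs();print(o,r.tcp_to_tips)
E
```

```text
top [[479.6, 0.0, 317.7], [0.0, 479.6, 204.5], [0.0, 0.0, 1.0]] [0.497 0.002 1.403] [ 0.04  0.   -1.  ]
scene [[502.9, 0.0, 314.0], [0.0, 502.9, 194.7], [0.0, 0.0, 1.0]] [ 1.508 -0.069  0.936] [-0.76  0.08 -0.65]
{'clock': 0.1, 'joints': array([ 1.05588756,  0.47771939,  0.02232145,  1.55633352, -0.01148499,
        1.10933079, -0.08312462]), 'qvel': array([-0.00098138, -0.00356511,  0.00032762, -0.00320982,  0.00207259,
       -0.00034273,  0.00035236]), 'tau': array([ 3.93383714e-03, -5.97761786e+01,  1.61338560e+00, -2.81959569e+01,
        1.28089284e-02,  5.01219954e-03, -2.98145073e-05]), 'tcp_pos': array([ 0.26688739, -0.61945362,  0.25242926]), 'orientation': array([-3.07525448e+00, -6.34325953e-01,  7.17807939e-04]), 'contact_force': array([-0.60273234,  0.40822145, -0.89525353]), 'moment': array([-0.02268806, -0.00815056,  0.03623939]), 'gripper_force': 0.0, 'grip_width': 0.08570177221813191} 0.022
```

View pics/top0.png

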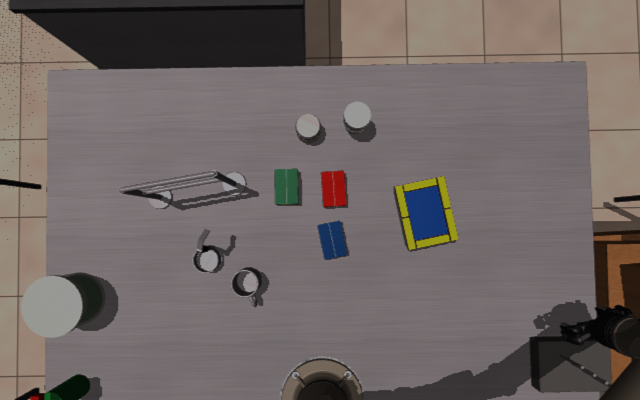

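View pics/scene0.png

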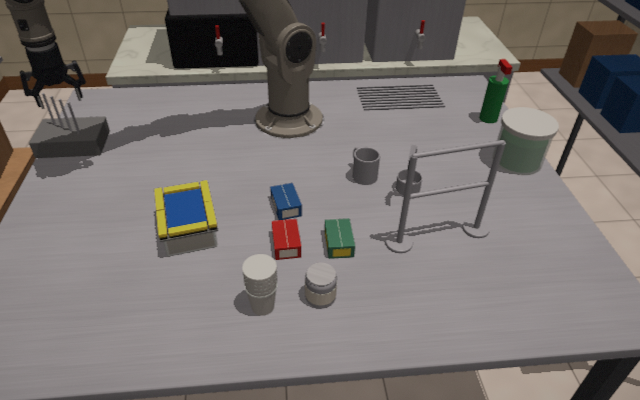

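```bash
cat > fit.py <<'E'
from h import *
from scipy.optimize import minimize
from itertools import product
S=4
HUE={'blue':(100,130),'green':(55,95),'red':(170,190),'yellow':(20,38)}
def mask(im,col,roi,smin=110):
    x0,y0,x1,y1=roi; c=cv2.resize(im[y0:y1,x0:x1],None,fx=S,fy=S,interpolation=cv2.INTER_CUBIC)
    h=cv2.cvtColor(c,cv2.COLOR_BGR2HSV).astype(int); H=h[...,0]; a,b=HUE[col]
    m=((H>=a)&(H<=b)|((col=='red')&(H<10)))&(h[...,1]>smin)&(h[...,2]>40)
    m=cv2.morphologyEx(m.astype(np.uint8),cv2.MORPH_CLOSE,np.ones((13,13)))
    n,l,s,_=cv2.connectedComponentsWithStats(m); k=1+np.argmax(s[1:,4]); cs=cv2.findContours((l==k).astype(np.uint8),0,1)[0]
    out=np.zeros_like(m); cv2.drawContours(out,cs,-1,1,-1); return out
def fitbox(cn,m,roi,dims,z0,z1,p0):
    sg=np.array(list(product((-.5,.5),(-.5,.5),(0,1))))
    def poly(p):
        c,s=np.cos(p[2]),np.sin(p[2]); q=sg[:,:2]*dims; P=np.c_[p[0]+c*q[:,0]-s*q[:,1],p[1]+s*q[:,0]+c*q[:,1],z0+sg[:,2]*(z1-z0)]
        u=(proj(cn,P)-roi[:2]+.5)*S-.5
        return cv2.convexHull(u.astype(np.float32))
    def cost(p):
        r_=np.zeros_like(m); cv2.fillConvexPoly(r_,np.round(poly(p)*16).astype(np.int32),1,shift=4); return -(r_&m).sum()/(r_|m).sum()
    sx=np.array([[0,0,0],[.01,0,0],[0,.01,0],[0,0,.15]])
    b=min((minimize(cost,np.array(p0)+d,method='Nelder-Mead',options=dict(initial_simplex=np.array(p0)+d+sx,xatol=1e-4,fatol=1e-5)) for d in ([0,0,0],[0,0,.2],[0,0,-.2])),key=lambda q:q.fun)
    return b.x,-b.fun
def carton(im,col,uv,a0,z=0.,cn='top',smin=110):
    roi=(int(uv[0])-35,int(uv[1])-35,int(uv[0])+35,int(uv[1])+35); g=unproj(cn,uv,z+.03)[0]
    return fitbox(cn,mask(im,col,roi,smin),roi,np.array([.1,.066]),z,z+.042,[g[0],g[1],a0])
E
python3 - <<'E'
from fit import *
im=cv2.imread('pics/top0.png')
for c,uv in (('green',(286,187)),('red',(334,188)),('blue',(333,240))):
    x,f=carton(im,c,uv,0.05); print(c,x[:2].round(4),np.degrees(x[2]).round(2),round(f,3))
roi=(380,165,475,262); g=unproj('top',(426,213),.087)[0]
x,f=fitbox('top',mask(im,'yellow',roi),roi,np.array([.179,.139]),.080,.088,[g[0],g[1],.2]);print('tub',x.round(4),np.degrees(x[2]),f)
roi=(405,180,450,250);x,f=fitbox('top',mask(im,'blue',roi),roi,np.array([.134,.094]),.08,.08,[g[0],g[1],.2]);print('panel',x.round(4),np.degrees(x[2]),f)
c=cv2.resize(im[160:300,110:270],(800,700))[:600]; cv2.imwrite('pics/c1.png',c)
s=cv2.imread('pics/scene0.png'); cv2.imwrite('pics/c2.png',cv2.resize(s[130:260,340:510],None,fx=4.5,fy=4.5,interpolation=cv2.INTER_CUBIC))
E
```

```text
green [0.6576 0.1676] 2.98 -0.0
red [0.6737 0.0295] -55.75 -0.0
blue [0.541  0.0407] -84.99 -0.0
tub [ 0.4649 -0.2559  1.5491] 88.75696919426895 -220654833417578.06
panel [ 0.5725 -0.2964 -1.5846] -90.78817924308018 -492005016235284.94fit.py:20: RuntimeWarning: overflow encountered in scalar negative
  r_=np.zeros_like(m); cv2.fillConvexPoly(r_,np.round(poly(p)*16).astype(np.int32),1,shift=4); return -(r_&m).sum()/(r_|m).sum()
```

View pics/c1.png

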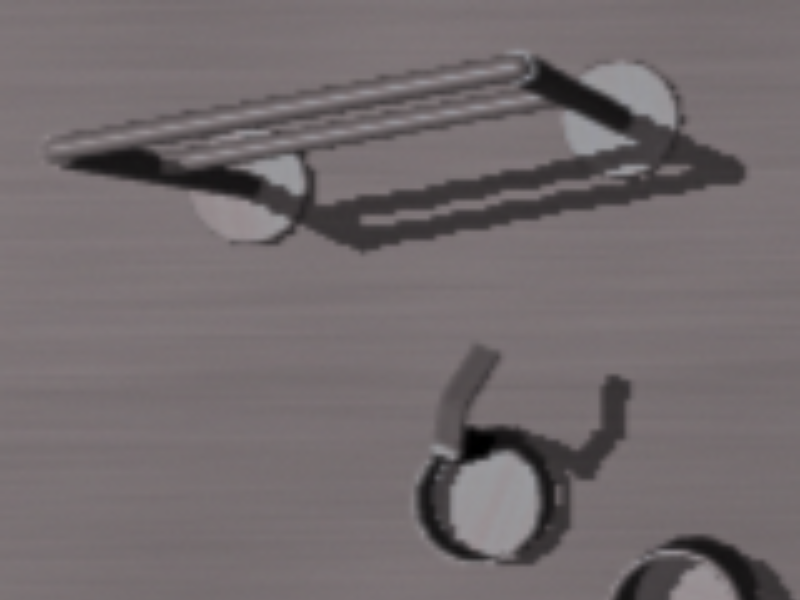

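View pics/c2.png

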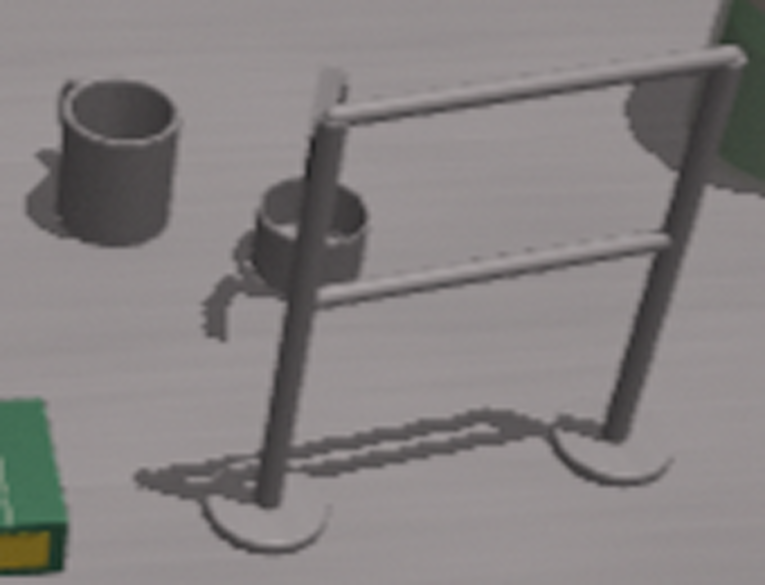

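```bash
sed -i 's/return -(r_&m).sum()/return -float((r_\&m).sum())/' fit.py
python3 - <<'E'
from fit import *
im=cv2.imread('pics/top0.png')
for c,uv in (('green',(286,187)),('red',(334,188)),('blue',(333,240))):
    x,f=carton(im,c,uv,0.05); print(c,x[:2].round(4),np.degrees(x[2]).round(2),round(f,3))
roi=(380,165,475,262); g=unproj('top',(426,213),.087)[0]
x,f=fitbox('top',mask(im,'yellow',roi),roi,np.array([.179,.139]),.080,.088,[g[0],g[1],.2]);print('tub',x.round(4),np.degrees(x[2]),f)
roi=(400,180,455,250);x,f=fitbox('top',mask(im,'blue',roi),roi,np.array([.134,.094]),.08,.08,[g[0],g[1],.2]);print('panel',x.round(4),np.degrees(x[2]),f)
C=lambda a:(np.array(a,float)+.5)/5+[110,160]-.5
b=unproj('top',C([[55,150],[528,68]]),.283);print('bar',b.round(4),np.linalg.norm(b[0]-b[1]),b.mean(0))
fl=unproj('top',C([[250,185],[622,118]]),.005);print('flange',fl.round(4),np.linalg.norm(fl[0]-fl[1]),fl.mean(0))
print('dir',np.degrees(np.arctan2(*(b[0]-b[1])[1::-1])),np.degrees(np.arctan2(*(fl[0]-fl[1])[1::-1])))
cup=unproj('top',C([485,495]),.045);tip=unproj('top',C([487,350]),.166);print('cup',cup,'tip',tip,'yaw',np.degrees(np.arctan2(*(tip-cup)[0][1::-1])),np.linalg.norm((tip-cup)[0][:2]))
# scene bar
D=lambda a:(np.array(a,float)+.5)/4.5+[340,130]-.5
b=unproj('scene',D([[330,118],[738,58]]),.283);print('bar scene',b.round(4),b.mean(0))
cup=unproj('scene',D([313,212]),.045);print('cup scene',cup); print('cup others', unproj('top',[[308,125],[357,114],[247,281]],.085))
E
```

```text
green [0.6118 0.0909] -0.84 0.885
red [ 0.6027 -0.0426] 2.91 0.982
blue [ 0.4568 -0.0361] 10.83 0.956
tub [ 0.5283 -0.2941  0.1964] 11.25437205639309 0.9929181613106024
panel [ 0.5288 -0.2952  0.1964] 11.250626829490919 0.9911058404980729
bar [[0.5882 0.4637 0.283 ]
 [0.6234 0.2419 0.283 ]] 0.22454158193289353 [0.60581591 0.35280982 0.283     ]
flange [[0.5887 0.4643 0.005 ]
 [0.6247 0.2466 0.005 ]] 0.2205673127141425 [0.60671587 0.35545638 0.005     ]
dir 99.0191766532199 99.3858099209225
cup [[0.40888915 0.31849996 0.045     ]] tip [[0.49111004 0.28892088 0.166     ]] yaw -19.786262371894093 0.08737961012002296
bar scene [[0.6297 0.243  0.283 ]
 [0.5955 0.4646 0.283 ]] [0.61261079 0.35381207 0.283     ]
cup scene [[0.40877031 0.32087461 0.045     ]]
cup others [[ 0.77602585  0.02640022  0.085     ]
 [ 0.80471538 -0.10992645  0.085     ]
 [ 0.34887554  0.19908821  0.085     ]]
```

```bash
cat >> h.py <<'E'
from scipy.spatial.transform import Rotation as Rt
def go(x,y,z,hd,pitch=0,p=None,q=None):
    "shift(mm) in current tool axes, then turn(deg) in tool axes to reach the pose"
    o=r.get_obs(); p=o['tcp_pos'] if p is None else np.array(p); R=Rt.from_rotvec(o['orientation'])
    T=Rt.from_euler('z',hd,degrees=True)*Rt.from_euler('y',pitch,degrees=True)*Rt.from_euler('x',180,degrees=True)
    print('shift',R.inv().apply(np.array([x,y,z])-p).round(4)*1000,'turn',(R.inv()*T).as_rotvec(degrees=True).round(2),'| shift after turn',T.inv().apply(np.array([x,y,z])-p).round(4)*1000)
    print('t',round(o['clock'],2),'F',o['contact_force'].round(1),'w',round(o['grip_width'],4))
TUB=np.array([.5286,-.2946]);TH=11.25
def tub(x,y):
    a=np.radians(TH); return TUB+[np.cos(a)*x-np.sin(a)*y,np.sin(a)*x+np.cos(a)*y]
E
python3 - <<'E'
from h import *
p=tub(-.0795,0);print(p);go(*p,.130,TH)
E
```

```text
[ 0.45062757 -0.31010968]
shift [ 291.2 -211.2  122.7] turn [-0.09  0.02 12.06] | shift after turn [ 240.6 -267.6  122.4]
t 0.1 F [-0.6  0.4 -0.9] w 0.0857
```

Call:
step_arm(moves=[{"rz":6,"gripper":-1},{"rz":6,"gripper":-1},{"dx":30,"dy":-33.5,"dz":15,"gripper":-1},{"dx":30,"dy":-33.5,"dz":15,"gripper":-1},{"dx":30,"dy":-33.5,"dz":15,"gripper":-1},{"dx":30,"dy":-33.5,"dz":15,"gripper":-1},{"dx":30,"dy":-33.5,"dz":15,"gripper":-1},{"dx":30,"dy":-33.5,"dz":15,"gripper":-1},{"dx":30,"dy":-33.5,"dz":15,"gripper":-1},{"dx":30,"dy":-33.5,"dz":15,"gripper":-1},{"gripper":-1},{"gripper":-1}], grip_force=40)

```text
invalid input at $.moves[0]: expected keys rx, ry, rz, dx, dy, dz, gripper
```

Run:
```python
from h import *
p=tub(-.0795,0);go(*p,.105,TH);print(r.get_obs()['tcp_pos'])
```

```text
shift [ 291.2 -211.1  147.7] turn [-0.09  0.02 12.06] | shift after turn [ 240.6 -267.6  147.4]
t 0.1 F [-0.6  0.4 -0.9] w 0.0857
[ 0.26688739 -0.61945362  0.25242926]
```

All keys are required.

Call:
step_arm(moves=[{"rx":0,"ry":0,"rz":6,"dx":0,"dy":0,"dz":0,"gripper":-1},{"rx":0,"ry":0,"rz":6,"dx":0,"dy":0,"dz":0,"gripper":-1},{"rx":0,"ry":0,"rz":0,"dx":30,"dy":-33.5,"dz":15,"gripper":-1},{"rx":0,"ry":0,"rz":0,"dx":30,"dy":-33.5,"dz":15,"gripper":-1},{"rx":0,"ry":0,"rz":0,"dx":30,"dy":-33.5,"dz":15,"gripper":-1},{"rx":0,"ry":0,"rz":0,"dx":30,"dy":-33.5,"dz":15,"gripper":-1},{"rx":0,"ry":0,"rz":0,"dx":30,"dy":-33.5,"dz":15,"gripper":-1},{"rx":0,"ry":0,"rz":0,"dx":30,"dy":-33.5,"dz":15,"gripper":-1},{"rx":0,"ry":0,"rz":0,"dx":30,"dy":-33.5,"dz":15,"gripper":-1},{"rx":0,"ry":0,"rz":0,"dx":30,"dy":-33.5,"dz":15,"gripper":-1},{"rx":0,"ry":0,"rz":0,"dx":0,"dy":0,"dz":0,"gripper":-1},{"rx":0,"ry":0,"rz":0,"dx":0,"dy":0,"dz":0,"gripper":-1}], grip_force=40)

```text
clock: 1.6
tcp_pos: [0.4495, -0.3105, 0.1332]
orientation: [3.126, 0.309, -0.001]
contact_force: [-0.3, -0.7, 0.0]
grip_width: 0.0
gripper_force: 0.0
```

Run:
```python
from h import *
p=tub(-.0795,0);go(*p,.105,TH);print(r.get_obs()['tcp_pos'])
```

```text
shift [ 1.2 -0.2 28.2] turn [0.01 0.04 0.06] | shift after turn [ 1.2 -0.2 28.2]
t 1.6 F [-0.3 -0.7  0. ] w 0.0
[ 0.44950541 -0.31049295  0.13317655]
```

Call:
step_arm(moves=[{"rx":0,"ry":0,"rz":0,"dx":1,"dy":0,"dz":10,"gripper":-1},{"rx":0,"ry":0,"rz":0,"dx":0,"dy":0,"dz":10,"gripper":-1},{"rx":0,"ry":0,"rz":0,"dx":0,"dy":0,"dz":2,"gripper":-1},{"rx":0,"ry":0,"rz":0,"dx":0,"dy":0,"dz":2,"gripper":-1},{"rx":0,"ry":0,"rz":0,"dx":0,"dy":0,"dz":2,"gripper":-1},{"rx":0,"ry":0,"rz":0,"dx":0,"dy":0,"dz":2,"gripper":-1},{"rx":0,"ry":0,"rz":0,"dx":0,"dy":0,"dz":2,"gripper":-1},{"rx":0,"ry":0,"rz":0,"dx":0,"dy":0,"dz":0,"gripper":-1},{"rx":0,"ry":0,"rz":0,"dx":0,"dy":0,"dz":0,"gripper":-1}])

```text
clock: 2.72
tcp_pos: [0.4507, -0.3101, 0.1038]
orientation: [3.126, 0.309, -0.0]
contact_force: [-2.6, 0.5, 6.9]
grip_width: 0.0002
gripper_force: 2.8
```

Call:
step_arm(moves=[{"rx":0,"ry":0,"rz":0,"dx":0,"dy":0,"dz":1,"gripper":-1},{"rx":0,"ry":0,"rz":0,"dx":0,"dy":0,"dz":1,"gripper":-1},{"rx":0,"ry":0,"rz":0,"dx":0,"dy":0,"dz":0,"gripper":-1}])

```text
clock: 3.1
tcp_pos: [0.4508, -0.3102, 0.103]
orientation: [3.126, 0.309, 0.0]
contact_force: [-5.6, 2.7, 16.5]
grip_width: 0.0004
gripper_force: 8.6
```

Call:
step_arm(moves=[{"rx":0,"ry":0,"rz":0,"dx":0,"dy":0,"dz":-9,"gripper":-1},{"rx":0,"ry":0,"rz":0,"dx":0,"dy":0,"dz":-9,"gripper":-1},{"rx":0,"ry":0,"rz":0,"dx":17,"dy":30,"dz":0,"gripper":-1},{"rx":0,"ry":0,"rz":0,"dx":17,"dy":29.5,"dz":0,"gripper":-1},{"rx":0,"ry":0,"rz":0,"dx":0,"dy":0,"dz":6,"gripper":-1},{"rx":0,"ry":0,"rz":0,"dx":0,"dy":0,"dz":2,"gripper":-1},{"rx":0,"ry":0,"rz":0,"dx":0,"dy":0,"dz":2,"gripper":-1},{"rx":0,"ry":0,"rz":0,"dx":0,"dy":0,"dz":2,"gripper":-1},{"rx":0,"ry":0,"rz":0,"dx":0,"dy":0,"dz":2,"gripper":-1},{"rx":0,"ry":0,"rz":0,"dx":0,"dy":0,"dz":2,"gripper":-1},{"rx":0,"ry":0,"rz":0,"dx":0,"dy":0,"dz":2,"gripper":-1},{"rx":0,"ry":0,"rz":0,"dx":0,"dy":0,"dz":0,"gripper":-1},{"rx":0,"ry":0,"rz":0,"dx":0,"dy":0,"dz":0,"gripper":-1}])

```text
clock: 4.72
tcp_pos: [0.4953, -0.361, 0.103]
orientation: [-3.126, -0.31, 0.0]
contact_force: [-4.7, 1.4, 13.1]
grip_width: 0.0002
gripper_force: 6.7
```

Call:
step_arm(moves=[{"rx":0,"ry":0,"rz":0,"dx":0,"dy":0,"dz":-9,"gripper":-1},{"rx":0,"ry":0,"rz":0,"dx":0,"dy":0,"dz":-9,"gripper":-1},{"rx":0,"ry":0,"rz":0,"dx":30,"dy":0,"dz":0,"gripper":-1},{"rx":0,"ry":0,"rz":0,"dx":30,"dy":0,"dz":0,"gripper":-1},{"rx":0,"ry":0,"rz":0,"dx":31,"dy":0,"dz":0,"gripper":-1},{"rx":0,"ry":0,"rz":0,"dx":0,"dy":0,"dz":6,"gripper":-1},{"rx":0,"ry":0,"rz":0,"dx":0,"dy":0,"dz":2,"gripper":-1},{"rx":0,"ry":0,"rz":0,"dx":0,"dy":0,"dz":2,"gripper":-1},{"rx":0,"ry":0,"rz":0,"dx":0,"dy":0,"dz":2,"gripper":-1},{"rx":0,"ry":0,"rz":0,"dx":0,"dy":0,"dz":2,"gripper":-1},{"rx":0,"ry":0,"rz":0,"dx":0,"dy":0,"dz":2,"gripper":-1},{"rx":0,"ry":0,"rz":0,"dx":0,"dy":0,"dz":2,"gripper":-1},{"rx":0,"ry":0,"rz":0,"dx":0,"dy":0,"dz":0,"gripper":-1},{"rx":0,"ry":0,"rz":0,"dx":0,"dy":0,"dz":0,"gripper":-1}])

```text
clock: 6.48
tcp_pos: [0.5836, -0.3443, 0.1031]
orientation: [-3.126, -0.307, 0.002]
contact_force: [-5.5, 2.3, 12.3]
grip_width: -0.0001
gripper_force: 6.2
```

Call:
step_arm(moves=[{"rx":0,"ry":0,"rz":0,"dx":0,"dy":0,"dz":-9,"gripper":-1},{"rx":0,"ry":0,"rz":0,"dx":0,"dy":0,"dz":-9,"gripper":-1},{"rx":0,"ry":0,"rz":0,"dx":17,"dy":-30,"dz":0,"gripper":-1},{"rx":0,"ry":0,"rz":0,"dx":17,"dy":-29.5,"dz":0,"gripper":-1},{"rx":0,"ry":0,"rz":0,"dx":0,"dy":0,"dz":6,"gripper":-1},{"rx":0,"ry":0,"rz":0,"dx":0,"dy":0,"dz":2,"gripper":-1},{"rx":0,"ry":0,"rz":0,"dx":0,"dy":0,"dz":2,"gripper":-1},{"rx":0,"ry":0,"rz":0,"dx":0,"dy":0,"dz":2,"gripper":-1},{"rx":0,"ry":0,"rz":0,"dx":0,"dy":0,"dz":2,"gripper":-1},{"rx":0,"ry":0,"rz":0,"dx":0,"dy":0,"dz":2,"gripper":-1},{"rx":0,"ry":0,"rz":0,"dx":0,"dy":0,"dz":2.5,"gripper":-1},{"rx":0,"ry":0,"rz":0,"dx":0,"dy":0,"dz":0,"gripper":-1},{"rx":0,"ry":0,"rz":0,"dx":0,"dy":0,"dz":0,"gripper":-1}])

```text
clock: 8.1
tcp_pos: [0.6062, -0.2804, 0.103]
orientation: [3.125, 0.306, -0.0]
contact_force: [-6.6, 1.6, 15.9]
grip_width: -0.0003
gripper_force: 7.7
```

Call:
step_arm(moves=[{"rx":0,"ry":0,"rz":0,"dx":0,"dy":0,"dz":-9,"gripper":-1},{"rx":0,"ry":0,"rz":0,"dx":0,"dy":0,"dz":-9,"gripper":-1},{"rx":0,"ry":0,"rz":0,"dx":-17,"dy":-30,"dz":0,"gripper":-1},{"rx":0,"ry":0,"rz":0,"dx":-17,"dy":-29.5,"dz":0,"gripper":-1},{"rx":0,"ry":0,"rz":0,"dx":0,"dy":0,"dz":6,"gripper":-1},{"rx":0,"ry":0,"rz":0,"dx":0,"dy":0,"dz":2,"gripper":-1},{"rx":0,"ry":0,"rz":0,"dx":0,"dy":0,"dz":2,"gripper":-1},{"rx":0,"ry":0,"rz":0,"dx":0,"dy":0,"dz":2,"gripper":-1},{"rx":0,"ry":0,"rz":0,"dx":0,"dy":0,"dz":2,"gripper":-1},{"rx":0,"ry":0,"rz":0,"dx":0,"dy":0,"dz":2,"gripper":-1},{"rx":0,"ry":0,"rz":0,"dx":0,"dy":0,"dz":2,"gripper":-1},{"rx":0,"ry":0,"rz":0,"dx":0,"dy":0,"dz":0,"gripper":-1},{"rx":0,"ry":0,"rz":0,"dx":0,"dy":0,"dz":0,"gripper":-1}])

```text
clock: 9.72
tcp_pos: [0.5622, -0.2274, 0.1029]
orientation: [-3.126, -0.308, 0.0]
contact_force: [-8.3, 4.1, 21.3]
grip_width: -0.0
gripper_force: 10.3
```

Call:
step_arm(moves=[{"rx":0,"ry":0,"rz":0,"dx":0,"dy":0,"dz":-9,"gripper":-1},{"rx":0,"ry":0,"rz":0,"dx":0,"dy":0,"dz":-9,"gripper":-1},{"rx":0,"ry":0,"rz":0,"dx":-30,"dy":0,"dz":0,"gripper":-1},{"rx":0,"ry":0,"rz":0,"dx":-30,"dy":0,"dz":0,"gripper":-1},{"rx":0,"ry":0,"rz":0,"dx":-31,"dy":0,"dz":0,"gripper":-1},{"rx":0,"ry":0,"rz":0,"dx":0,"dy":0,"dz":6,"gripper":-1},{"rx":0,"ry":0,"rz":0,"dx":0,"dy":0,"dz":2,"gripper":-1},{"rx":0,"ry":0,"rz":0,"dx":0,"dy":0,"dz":2,"gripper":-1},{"rx":0,"ry":0,"rz":0,"dx":0,"dy":0,"dz":2,"gripper":-1},{"rx":0,"ry":0,"rz":0,"dx":0,"dy":0,"dz":2,"gripper":-1},{"rx":0,"ry":0,"rz":0,"dx":0,"dy":0,"dz":2,"gripper":-1},{"rx":0,"ry":0,"rz":0,"dx":0,"dy":0,"dz":2,"gripper":-1},{"rx":0,"ry":0,"rz":0,"dx":0,"dy":0,"dz":0,"gripper":-1},{"rx":0,"ry":0,"rz":0,"dx":0,"dy":0,"dz":0,"gripper":-1}])

```text
clock: 11.48
tcp_pos: [0.4739, -0.2447, 0.1029]
orientation: [3.126, 0.311, 0.002]
contact_force: [-6.4, 3.2, 22.2]
grip_width: 0.0
gripper_force: 10.9
```

Call:
step_arm(moves=[{"rx":0,"ry":0,"rz":0,"dx":0,"dy":0,"dz":-20,"gripper":1},{"rx":0,"ry":0,"rz":0,"dx":0,"dy":0,"dz":-30,"gripper":1},{"rx":0,"ry":0,"rz":0,"dx":0,"dy":0,"dz":-30,"gripper":1},{"rx":0,"ry":0,"rz":0,"dx":0,"dy":0,"dz":0,"gripper":1}])

```text
clock: 11.98
tcp_pos: [0.4748, -0.2452, 0.1831]
orientation: [3.124, 0.31, 0.007]
contact_force: [0.2, -0.2, 0.3]
grip_width: 0.0725
gripper_force: 0.0
```

Run:
```python
from fit import *
im=cv2.imread('pics/top0.png')
for s in(60,80,100):
  for c,uv in (('green',(286,187)),('red',(334,188)),('blue',(333,240))):
    x,f=carton(im,c,uv,0.05,smin=s); print(s,c,x[:2].round(4),np.degrees(x[2]).round(2),round(f,3))
go(.6027,-.0426,.130,2.9)
```

```text
60 green [0.611  0.0924] -0.69 0.934
60 red [ 0.6034 -0.0427] 3.33 0.97
60 blue [ 0.4567 -0.0359] 10.9 0.989
80 green [0.6125 0.0917] -0.87 0.92
80 red [ 0.6032 -0.0425] 3.19 0.98
80 blue [ 0.4567 -0.0361] 10.78 0.982
100 green [0.6103 0.091 ] -0.8 0.901
100 red [ 0.6032 -0.0427] 3.09 0.983
100 blue [ 0.4565 -0.0359] 11.27 0.963
shift [ 165.  -173.6   53.3] turn [ 0.14 -0.27  8.45] | shift after turn [ 137.9 -195.9   53.1]
t 11.97 F [ 0.2 -0.2  0.3] w 0.0725
```

Call:
step_arm(moves=[{"rx":0,"ry":0,"rz":8.2,"dx":0,"dy":0,"dz":0,"gripper":1},{"rx":0,"ry":0,"rz":0,"dx":23,"dy":-32.6,"dz":9,"gripper":1},{"rx":0,"ry":0,"rz":0,"dx":23,"dy":-32.6,"dz":9,"gripper":1},{"rx":0,"ry":0,"rz":0,"dx":23,"dy":-32.6,"dz":9,"gripper":1},{"rx":0,"ry":0,"rz":0,"dx":23,"dy":-32.6,"dz":9,"gripper":1},{"rx":0,"ry":0,"rz":0,"dx":23,"dy":-32.6,"dz":9,"gripper":1},{"rx":0,"ry":0,"rz":0,"dx":23,"dy":-32.6,"dz":9,"gripper":1},{"rx":0,"ry":0,"rz":0,"dx":0,"dy":0,"dz":0,"gripper":1},{"rx":0,"ry":0,"rz":0,"dx":0,"dy":0,"dz":0,"gripper":1}])

```text
clock: 13.1
tcp_pos: [0.5992, -0.0425, 0.1258]
orientation: [3.14, 0.085, -0.003]
contact_force: [-0.6, -0.7, -0.3]
grip_width: 0.0854
gripper_force: 0.0
```

Run:
```python
from h import *
go(.6030,-.0426,.028,3)
```

```text
shift [ 4.   0.3 97.8] turn [0.03 0.1  0.12] | shift after turn [ 3.8  0.3 97.8]
t 13.1 F [-0.6 -0.7 -0.3] w 0.0854
```

Call:
step_arm(moves=[{"rx":0,"ry":0,"rz":0,"dx":2,"dy":0.3,"dz":25,"gripper":1},{"rx":0,"ry":0,"rz":0,"dx":2,"dy":0,"dz":25,"gripper":1},{"rx":0,"ry":0,"rz":0,"dx":0,"dy":0,"dz":25,"gripper":1},{"rx":0,"ry":0,"rz":0,"dx":0,"dy":0,"dz":15,"gripper":1},{"rx":0,"ry":0,"rz":0,"dx":0,"dy":0,"dz":8,"gripper":1},{"rx":0,"ry":0,"rz":0,"dx":0,"dy":0,"dz":0,"gripper":1},{"rx":0,"ry":0,"rz":0,"dx":0,"dy":0,"dz":0,"gripper":-1},{"rx":0,"ry":0,"rz":0,"dx":0,"dy":0,"dz":0,"gripper":-1},{"rx":0,"ry":0,"rz":0,"dx":0,"dy":0,"dz":0,"gripper":-1},{"rx":0,"ry":0,"rz":0,"dx":0,"dy":0,"dz":0,"gripper":-1},{"rx":0,"ry":0,"rz":0,"dx":0,"dy":0,"dz":0,"gripper":-1}], grip_force=40)

```text
clock: 14.48
tcp_pos: [0.6045, -0.0421, 0.0298]
orientation: [3.14, 0.085, 0.003]
contact_force: [-1.3, 0.3, 6.2]
grip_width: 0.0655
gripper_force: 46.4
```

Run:
```python
from h import *
o=r.get_obs();print(o['tcp_pos'],o['orientation'])
# lift 150 first
go(TUB[0],TUB[1],o['tcp_pos'][2]+.15,TH)
```

```text
[ 0.60449982 -0.04214509  0.02982405] [3.14038154e+00 8.50731810e-02 2.65038346e-03]
shift [ -89.2  248.  -150.1] turn [ 0.01 -0.1  -8.15] | shift after turn [-123.7  232.8 -150. ]
t 14.47 F [-1.3  0.3  6.2] w 0.0655
```

Call:
step_arm(moves=[{"rx":0,"ry":0,"rz":0,"dx":0,"dy":0,"dz":-15,"gripper":-1},{"rx":0,"ry":0,"rz":0,"dx":0,"dy":0,"dz":-35,"gripper":-1},{"rx":0,"ry":0,"rz":0,"dx":0,"dy":0,"dz":-35,"gripper":-1},{"rx":0,"ry":0,"rz":0,"dx":0,"dy":0,"dz":-35,"gripper":-1},{"rx":0,"ry":0,"rz":-4,"dx":0,"dy":0,"dz":-10,"gripper":-1},{"rx":0,"ry":0,"rz":-4.2,"dx":0,"dy":0,"dz":0,"gripper":-1},{"rx":0,"ry":0,"rz":0,"dx":-15,"dy":29,"dz":0,"gripper":-1},{"rx":0,"ry":0,"rz":0,"dx":-15,"dy":29,"dz":0,"gripper":-1},{"rx":0,"ry":0,"rz":0,"dx":-15,"dy":29,"dz":0,"gripper":-1},{"rx":0,"ry":0,"rz":0,"dx":-15,"dy":29,"dz":0,"gripper":-1},{"rx":0,"ry":0,"rz":0,"dx":-15,"dy":29,"dz":0,"gripper":-1},{"rx":0,"ry":0,"rz":0,"dx":-15,"dy":29,"dz":0,"gripper":-1},{"rx":0,"ry":0,"rz":0,"dx":-15,"dy":29,"dz":0,"gripper":-1},{"rx":0,"ry":0,"rz":0,"dx":-15,"dy":29,"dz":0,"gripper":-1},{"rx":0,"ry":0,"rz":0,"dx":0,"dy":0,"dz":0,"gripper":-1},{"rx":0,"ry":0,"rz":0,"dx":0,"dy":0,"dz":0,"gripper":-1}])

```text
clock: 16.48
tcp_pos: [0.5316, -0.2924, 0.159]
orientation: [-3.126, -0.31, -0.0]
contact_force: [-0.4, 0.6, -2.1]
grip_width: 0.0655
gripper_force: 45.6
```

Run:
```python
from h import *
o=r.get_obs();print(o['tcp_pos'],o['orientation'])
go(*tub(.0015,0),.111,TH); snap('top','p1.png')
```

```text
[ 0.53156522 -0.29241343  0.15904504] [-3.12557325e+00 -3.09876097e-01 -1.80623697e-04]
shift [-1.8  1.6 48. ] turn [-0.04 -0.01  0.07] | shift after turn [-1.8  1.6 48. ]
t 16.48 F [-0.4  0.6 -2.1] w 0.0655
```

Call:
step_arm(moves=[{"rx":0,"ry":0,"rz":0,"dx":-1.8,"dy":1.6,"dz":15,"gripper":-1},{"rx":0,"ry":0,"rz":0,"dx":0,"dy":0,"dz":15,"gripper":-1},{"rx":0,"ry":0,"rz":0,"dx":0,"dy":0,"dz":10,"gripper":-1},{"rx":0,"ry":0,"rz":0,"dx":0,"dy":0,"dz":6,"gripper":-1},{"rx":0,"ry":0,"rz":0,"dx":0,"dy":0,"dz":2,"gripper":-1},{"rx":0,"ry":0,"rz":0,"dx":0,"dy":0,"dz":0,"gripper":-1},{"rx":0,"ry":0,"rz":0,"dx":0,"dy":0,"dz":1,"gripper":-1},{"rx":0,"ry":0,"rz":0,"dx":0,"dy":0,"dz":0,"gripper":-1}])

```text
clock: 17.52
tcp_pos: [0.5302, -0.2952, 0.1101]
orientation: [3.126, 0.309, 0.001]
contact_force: [0.1, -0.5, -3.0]
grip_width: 0.0653
gripper_force: 45.6
```

Call:
step_arm(moves=[{"rx":0,"ry":0,"rz":0,"dx":0,"dy":0,"dz":0.7,"gripper":-1},{"rx":0,"ry":0,"rz":0,"dx":0,"dy":0,"dz":0,"gripper":-1},{"rx":0,"ry":0,"rz":0,"dx":0,"dy":0,"dz":0,"gripper":0.7},{"rx":0,"ry":0,"rz":0,"dx":0,"dy":0,"dz":0,"gripper":1},{"rx":0,"ry":0,"rz":0,"dx":0,"dy":0,"dz":0,"gripper":1},{"rx":0,"ry":0,"rz":0,"dx":0,"dy":0,"dz":-10,"gripper":1},{"rx":0,"ry":0,"rz":0,"dx":0,"dy":0,"dz":-20,"gripper":1},{"rx":0,"ry":0,"rz":0,"dx":0,"dy":0,"dz":-30,"gripper":1},{"rx":0,"ry":0,"rz":0,"dx":0,"dy":0,"dz":-10,"gripper":1},{"rx":0,"ry":0,"rz":0,"dx":0,"dy":0,"dz":0,"gripper":1}])

```text
clock: 18.77
tcp_pos: [0.5305, -0.2953, 0.1798]
orientation: [3.126, 0.309, 0.002]
contact_force: [0.3, 0.1, -0.3]
grip_width: 0.0854
gripper_force: 0.0
```

Run:
```python
from h import *
go(.4566,-.0360,.130,10.95)
```

```text
shift [ -21.7 -268.8   49.5] turn [ 0.05 -0.07  0.35] | shift after turn [ -23.3 -268.6   49.8]
t 18.77 F [ 0.3  0.1 -0.3] w 0.0854
```

Call:
step_arm(moves=[{"rx":0,"ry":0,"rz":0.3,"dx":0,"dy":-15,"dz":0,"gripper":1},{"rx":0,"ry":0,"rz":0,"dx":-3,"dy":-32,"dz":0,"gripper":1},{"rx":0,"ry":0,"rz":0,"dx":-3,"dy":-32,"dz":0,"gripper":1},{"rx":0,"ry":0,"rz":0,"dx":-3,"dy":-32,"dz":0,"gripper":1},{"rx":0,"ry":0,"rz":0,"dx":-3,"dy":-32,"dz":0,"gripper":1},{"rx":0,"ry":0,"rz":0,"dx":-3,"dy":-32,"dz":0,"gripper":1},{"rx":0,"ry":0,"rz":0,"dx":-3,"dy":-32,"dz":10,"gripper":1},{"rx":0,"ry":0,"rz":0,"dx":-3,"dy":-32,"dz":20,"gripper":1},{"rx":0,"ry":0,"rz":0,"dx":-2,"dy":-29,"dz":20,"gripper":1},{"rx":0,"ry":0,"rz":0,"dx":0,"dy":0,"dz":0,"gripper":1},{"rx":0,"ry":0,"rz":0,"dx":0,"dy":0,"dz":0,"gripper":1}])

```text
clock: 20.15
tcp_pos: [0.4559, -0.0364, 0.1289]
orientation: [3.127, 0.302, -0.001]
contact_force: [0.1, -0.3, 0.1]
grip_width: 0.0856
gripper_force: 0.0
```

Run:
```python
from h import *
go(.4566,-.0360,.029,10.95)
```

```text
shift [ 0.8 -0.3 99.9] turn [-0.    0.05  0.08] | shift after turn [ 0.8 -0.3 99.9]
t 20.15 F [ 0.1 -0.3  0.1] w 0.0856
```

Call:
step_arm(moves=[{"rx":0,"ry":0,"rz":0,"dx":0.8,"dy":-0.3,"dz":25,"gripper":1},{"rx":0,"ry":0,"rz":0,"dx":0,"dy":0,"dz":25,"gripper":1},{"rx":0,"ry":0,"rz":0,"dx":0,"dy":0,"dz":25,"gripper":1},{"rx":0,"ry":0,"rz":0,"dx":0,"dy":0,"dz":16,"gripper":1},{"rx":0,"ry":0,"rz":0,"dx":0,"dy":0,"dz":8,"gripper":1},{"rx":0,"ry":0,"rz":0,"dx":0,"dy":0,"dz":0,"gripper":1},{"rx":0,"ry":0,"rz":0,"dx":0,"dy":0,"dz":0,"gripper":-1},{"rx":0,"ry":0,"rz":0,"dx":0,"dy":0,"dz":0,"gripper":-1},{"rx":0,"ry":0,"rz":0,"dx":0,"dy":0,"dz":0,"gripper":-1},{"rx":0,"ry":0,"rz":0,"dx":0,"dy":0,"dz":0,"gripper":-1},{"rx":0,"ry":0,"rz":0,"dx":0,"dy":0,"dz":0,"gripper":-1}])

```text
clock: 21.52
tcp_pos: [0.4576, -0.0361, 0.0309]
orientation: [3.127, 0.301, 0.002]
contact_force: [-1.1, -0.6, 6.6]
grip_width: 0.0654
gripper_force: 45.2
```

Run:
```python
from fit import *
o=r.get_obs();print(o['tcp_pos'])
go(*TUB,o['tcp_pos'][2]+.17,TH)
im=snap('top','p2.png')
x,f=carton(im,'red',(424,213),.196,z=.08);print('red on tub',x[:2].round(4),np.degrees(x[2]).round(2),f,TUB)
x,f=carton(im,'green',(286,187),0,smin=60);print('green',x[:2].round(4),np.degrees(x[2]).round(2),f)
cv2.imwrite('pics/c3.png',cv2.resize(im[150:300,120:470],None,fx=2.2,fy=2.2,interpolation=cv2.INTER_CUBIC))
```

```text
[ 0.45763462 -0.03614501  0.0309477 ]
shift [  20.6  267.3 -169.8] turn [ 0.03 -0.08 -0.26] | shift after turn [  19.2  267.3 -170. ]
t 21.52 F [-1.1 -0.6  6.6] w 0.0654
red on tub [ 0.5287 -0.2943] 10.88 0.9024708182733898 [ 0.5286 -0.2946]
green [0.611  0.0917] -0.84 0.9361283266496536
```

View pics/c3.png

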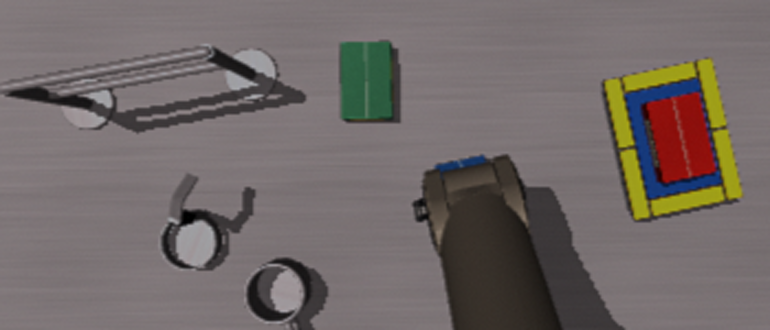

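Call:
step_arm(moves=[{"rx":0,"ry":0,"rz":0,"dx":0,"dy":0,"dz":-15,"gripper":-1},{"rx":0,"ry":0,"rz":0,"dx":0,"dy":0,"dz":-35,"gripper":-1},{"rx":0,"ry":0,"rz":0,"dx":0,"dy":0,"dz":-40,"gripper":-1},{"rx":0,"ry":0,"rz":0,"dx":0,"dy":0,"dz":-40,"gripper":-1},{"rx":0,"ry":0,"rz":0,"dx":0,"dy":10,"dz":-40,"gripper":-1},{"rx":0,"ry":0,"rz":-0.3,"dx":4,"dy":32,"dz":0,"gripper":-1},{"rx":0,"ry":0,"rz":0,"dx":2,"dy":32,"dz":0,"gripper":-1},{"rx":0,"ry":0,"rz":0,"dx":3,"dy":32,"dz":0,"gripper":-1},{"rx":0,"ry":0,"rz":0,"dx":3,"dy":32,"dz":0,"gripper":-1},{"rx":0,"ry":0,"rz":0,"dx":3,"dy":32,"dz":0,"gripper":-1},{"rx":0,"ry":0,"rz":0,"dx":2,"dy":32,"dz":0,"gripper":-1},{"rx":0,"ry":0,"rz":0,"dx":2,"dy":32,"dz":0,"gripper":-1},{"rx":0,"ry":0,"rz":0,"dx":1,"dy":33,"dz":0,"gripper":-1},{"rx":0,"ry":0,"rz":0,"dx":0,"dy":0,"dz":0,"gripper":-1},{"rx":0,"ry":0,"rz":0,"dx":0,"dy":0,"dz":0,"gripper":-1}])

```text
clock: 23.45
tcp_pos: [0.5283, -0.2931, 0.2002]
orientation: [-3.125, -0.31, 0.001]
contact_force: [-0.5, -0.2, -2.9]
grip_width: 0.0654
gripper_force: 46.3
```

Run:
```python
from h import *
o=r.get_obs();print(o['tcp_pos'])
go(*tub(.001,0),.0309+.122,TH)
```

```text
[ 0.5282907  -0.29306289  0.20024116]
shift [ 1.   1.6 47.3] turn [-0.07  0.02  0.07] | shift after turn [ 1.   1.6 47.3]
t 23.45 F [-0.5 -0.2 -2.9] w 0.0654
```

Call:
step_arm(moves=[{"rx":0,"ry":0,"rz":0,"dx":1,"dy":1.4,"dz":15,"gripper":-1},{"rx":0,"ry":0,"rz":0,"dx":0,"dy":0,"dz":15,"gripper":-1},{"rx":0,"ry":0,"rz":0,"dx":0,"dy":0,"dz":10,"gripper":-1},{"rx":0,"ry":0,"rz":0,"dx":0,"dy":0,"dz":5,"gripper":-1},{"rx":0,"ry":0,"rz":0,"dx":0,"dy":0,"dz":1.5,"gripper":-1},{"rx":0,"ry":0,"rz":0,"dx":0,"dy":0,"dz":0,"gripper":-1},{"rx":0,"ry":0,"rz":0,"dx":0,"dy":0,"dz":1,"gripper":-1},{"rx":0,"ry":0,"rz":0,"dx":0,"dy":0,"dz":0,"gripper":-1}])

```text
clock: 24.45
tcp_pos: [0.5304, -0.2953, 0.1531]
orientation: [3.126, 0.309, 0.001]
contact_force: [0.4, 0.6, -2.0]
grip_width: 0.0657
gripper_force: 46.5
```

Call:
step_arm(moves=[{"rx":0,"ry":0,"rz":0,"dx":0,"dy":0,"dz":0.6,"gripper":-1},{"rx":0,"ry":0,"rz":0,"dx":0,"dy":0,"dz":0,"gripper":-1},{"rx":0,"ry":0,"rz":0,"dx":0,"dy":0,"dz":0,"gripper":0.7},{"rx":0,"ry":0,"rz":0,"dx":0,"dy":0,"dz":0,"gripper":1},{"rx":0,"ry":0,"rz":0,"dx":0,"dy":0,"dz":0,"gripper":1},{"rx":0,"ry":0,"rz":0,"dx":0,"dy":0,"dz":-10,"gripper":1},{"rx":0,"ry":0,"rz":0,"dx":0,"dy":0,"dz":-20,"gripper":1},{"rx":0,"ry":0,"rz":0,"dx":0,"dy":0,"dz":-30,"gripper":1},{"rx":0,"ry":0,"rz":0,"dx":0,"dy":0,"dz":0,"gripper":1},{"rx":0,"ry":0,"rz":0,"dx":0,"dy":0,"dz":0,"gripper":1}])

```text
clock: 25.7
tcp_pos: [0.5298, -0.295, 0.2119]
orientation: [-3.126, -0.31, 0.0]
contact_force: [0.2, -0.5, -0.3]
grip_width: 0.0854
gripper_force: 0.0
```

Run:
```python
from h import *
go(.6113,.0917,.130,-.8)
```

```text
shift [ 155.7 -363.2   82. ] turn [-0.    0.   12.11] | shift after turn [  76.1 -387.8   81.9]
t 25.7 F [ 0.2 -0.5 -0.3] w 0.0854
```

Call:
step_arm(moves=[{"rx":0,"ry":0,"rz":6,"dx":0,"dy":0,"dz":0,"gripper":1},{"rx":0,"ry":0,"rz":6.1,"dx":0,"dy":0,"dz":0,"gripper":1},{"rx":0,"ry":0,"rz":0,"dx":6.3,"dy":-32.3,"dz":0,"gripper":1},{"rx":0,"ry":0,"rz":0,"dx":6.3,"dy":-32.3,"dz":0,"gripper":1},{"rx":0,"ry":0,"rz":0,"dx":6.3,"dy":-32.3,"dz":0,"gripper":1},{"rx":0,"ry":0,"rz":0,"dx":6.3,"dy":-32.3,"dz":0,"gripper":1},{"rx":0,"ry":0,"rz":0,"dx":6.3,"dy":-32.3,"dz":0,"gripper":1},{"rx":0,"ry":0,"rz":0,"dx":6.3,"dy":-32.3,"dz":0,"gripper":1},{"rx":0,"ry":0,"rz":0,"dx":6.3,"dy":-32.3,"dz":10,"gripper":1},{"rx":0,"ry":0,"rz":0,"dx":6.3,"dy":-32.3,"dz":10,"gripper":1},{"rx":0,"ry":0,"rz":0,"dx":6.3,"dy":-32.3,"dz":15,"gripper":1},{"rx":0,"ry":0,"rz":0,"dx":6.3,"dy":-32.3,"dz":15,"gripper":1},{"rx":0,"ry":0,"rz":0,"dx":6.3,"dy":-32.3,"dz":15,"gripper":1},{"rx":0,"ry":0,"rz":0,"dx":6.3,"dy":-32.3,"dz":15,"gripper":1},{"rx":0,"ry":0,"rz":0,"dx":0,"dy":0,"dz":0,"gripper":1},{"rx":0,"ry":0,"rz":0,"dx":0,"dy":0,"dz":0,"gripper":1}])

```text
clock: 27.7
tcp_pos: [0.6105, 0.0904, 0.1313]
orientation: [3.14, -0.022, -0.002]
contact_force: [-0.5, -0.9, 0.2]
grip_width: 0.0853
gripper_force: 0.0
```

Run:
```python
from h import *
go(.6113,.0917,.029,-.8)
```

```text
shift [  0.9  -1.4 102.3] turn [ 0.06  0.08 -0.02] | shift after turn [  0.8  -1.3 102.3]
t 27.7 F [-0.5 -0.9  0.2] w 0.0853
```

Call:
step_arm(moves=[{"rx":0,"ry":0,"rz":0,"dx":0.9,"dy":-1.2,"dz":25,"gripper":1},{"rx":0,"ry":0,"rz":0,"dx":0,"dy":0,"dz":25,"gripper":1},{"rx":0,"ry":0,"rz":0,"dx":0,"dy":0,"dz":25,"gripper":1},{"rx":0,"ry":0,"rz":0,"dx":0,"dy":0,"dz":18,"gripper":1},{"rx":0,"ry":0,"rz":0,"dx":0,"dy":0,"dz":8,"gripper":1},{"rx":0,"ry":0,"rz":0,"dx":0,"dy":0,"dz":0,"gripper":1},{"rx":0,"ry":0,"rz":0,"dx":0,"dy":0,"dz":0,"gripper":-1},{"rx":0,"ry":0,"rz":0,"dx":0,"dy":0,"dz":0,"gripper":-1},{"rx":0,"ry":0,"rz":0,"dx":0,"dy":0,"dz":0,"gripper":-1},{"rx":0,"ry":0,"rz":0,"dx":0,"dy":0,"dz":0,"gripper":-1},{"rx":0,"ry":0,"rz":0,"dx":0,"dy":0,"dz":0,"gripper":-1}])

```text
clock: 29.08
tcp_pos: [0.6127, 0.0926, 0.0321]
orientation: [-3.141, 0.022, -0.003]
contact_force: [-1.3, -0.5, 6.3]
grip_width: 0.0651
gripper_force: 46.4
```

Run:
```python
from fit import *
o=r.get_obs();print(o['tcp_pos'])
go(*TUB,o['tcp_pos'][2]+.21,TH)
im=snap('top','p3.png')
x,f=carton(im,'blue',(425,213),.196,z=.122);print('blue on red',x[:2].round(4),np.degrees(x[2]).round(2),f,TUB)
```

```text
[0.61270025 0.09262059 0.03210351]
shift [ -78.3  388.3 -210.2] turn [ -0.    -0.1  -12.05] | shift after turn [-158.   363.4 -210. ]
t 29.07 F [-1.3 -0.5  6.3] w 0.0651
blue on red [ 0.5316 -0.2825] 23.95 0.6424786264396241 [ 0.5286 -0.2946]
```

Call:
step_arm(moves=[{"rx":0,"ry":0,"rz":0,"dx":0,"dy":0,"dz":-15,"gripper":-1},{"rx":0,"ry":0,"rz":0,"dx":0,"dy":0,"dz":-35,"gripper":-1},{"rx":0,"ry":0,"rz":0,"dx":0,"dy":0,"dz":-40,"gripper":-1},{"rx":0,"ry":0,"rz":0,"dx":0,"dy":0,"dz":-40,"gripper":-1},{"rx":0,"ry":0,"rz":-6,"dx":0,"dy":0,"dz":-40,"gripper":-1},{"rx":0,"ry":0,"rz":-6,"dx":0,"dy":0,"dz":-40,"gripper":-1},{"rx":0,"ry":0,"rz":0,"dx":-13.2,"dy":30.2,"dz":0,"gripper":-1},{"rx":0,"ry":0,"rz":0,"dx":-13.2,"dy":30.2,"dz":0,"gripper":-1},{"rx":0,"ry":0,"rz":0,"dx":-13.2,"dy":30.2,"dz":0,"gripper":-1},{"rx":0,"ry":0,"rz":0,"dx":-13.2,"dy":30.2,"dz":0,"gripper":-1},{"rx":0,"ry":0,"rz":0,"dx":-13.2,"dy":30.2,"dz":0,"gripper":-1},{"rx":0,"ry":0,"rz":0,"dx":-13.2,"dy":30.2,"dz":0,"gripper":-1},{"rx":0,"ry":0,"rz":0,"dx":-13.2,"dy":30.2,"dz":0,"gripper":-1},{"rx":0,"ry":0,"rz":0,"dx":-13.2,"dy":30.2,"dz":0,"gripper":-1},{"rx":0,"ry":0,"rz":0,"dx":-13.2,"dy":30.2,"dz":0,"gripper":-1},{"rx":0,"ry":0,"rz":0,"dx":-13.2,"dy":30.2,"dz":0,"gripper":-1},{"rx":0,"ry":0,"rz":0,"dx":-13.2,"dy":30.2,"dz":0,"gripper":-1},{"rx":0,"ry":0,"rz":0,"dx":-13,"dy":30.2,"dz":0,"gripper":-1},{"rx":0,"ry":0,"rz":0,"dx":0,"dy":0,"dz":0,"gripper":-1},{"rx":0,"ry":0,"rz":0,"dx":0,"dy":0,"dz":0,"gripper":-1}])

```text
clock: 31.62
tcp_pos: [0.5271, -0.2928, 0.2412]
orientation: [-3.126, -0.307, -0.0]
contact_force: [0.2, 0.1, -1.8]
grip_width: 0.0652
gripper_force: 45.5
```

Run:
```python
from h import *
o=r.get_obs();print(o['tcp_pos'])
go(*tub(.0014,0),.0321+.164,TH)
```

```text
[ 0.52711185 -0.2927542   0.24119329]
shift [ 2.5  2.1 45.1] turn [-0.05 -0.01 -0.02] | shift after turn [ 2.5  2.1 45.1]
t 31.62 F [ 0.2  0.1 -1.8] w 0.0652
```

Call:
step_arm(moves=[{"rx":0,"ry":0,"rz":0,"dx":2.3,"dy":1.3,"dz":15,"gripper":-1},{"rx":0,"ry":0,"rz":0,"dx":0,"dy":0,"dz":15,"gripper":-1},{"rx":0,"ry":0,"rz":0,"dx":0,"dy":0,"dz":9,"gripper":-1},{"rx":0,"ry":0,"rz":0,"dx":0,"dy":0,"dz":4,"gripper":-1},{"rx":0,"ry":0,"rz":0,"dx":0,"dy":0,"dz":1.5,"gripper":-1},{"rx":0,"ry":0,"rz":0,"dx":0,"dy":0,"dz":0,"gripper":-1},{"rx":0,"ry":0,"rz":0,"dx":0,"dy":0,"dz":0.7,"gripper":-1},{"rx":0,"ry":0,"rz":0,"dx":0,"dy":0,"dz":0,"gripper":-1}])

```text
clock: 32.62
tcp_pos: [0.5298, -0.2946, 0.1962]
orientation: [3.126, 0.307, 0.001]
contact_force: [0.3, 0.2, -1.7]
grip_width: 0.0654
gripper_force: 45.6
```

Call:
step_arm(moves=[{"rx":0,"ry":0,"rz":0,"dx":0,"dy":0,"dz":0.6,"gripper":-1},{"rx":0,"ry":0,"rz":0,"dx":0,"dy":0,"dz":0,"gripper":-1},{"rx":0,"ry":0,"rz":0,"dx":0,"dy":0,"dz":0,"gripper":0.7},{"rx":0,"ry":0,"rz":0,"dx":0,"dy":0,"dz":0,"gripper":1},{"rx":0,"ry":0,"rz":0,"dx":0,"dy":0,"dz":0,"gripper":1},{"rx":0,"ry":0,"rz":0,"dx":0,"dy":0,"dz":-10,"gripper":1},{"rx":0,"ry":0,"rz":0,"dx":0,"dy":0,"dz":-20,"gripper":1},{"rx":0,"ry":0,"rz":0,"dx":0,"dy":0,"dz":-30,"gripper":1},{"rx":0,"ry":0,"rz":0,"dx":0,"dy":0,"dz":-30,"gripper":1},{"rx":0,"ry":0,"rz":0,"dx":0,"dy":-30,"dz":-20,"gripper":1},{"rx":0,"ry":0,"rz":0,"dx":0,"dy":-40,"dz":0,"gripper":1},{"rx":0,"ry":0,"rz":0,"dx":0,"dy":-40,"dz":0,"gripper":1},{"rx":0,"ry":0,"rz":0,"dx":0,"dy":-40,"dz":0,"gripper":1},{"rx":0,"ry":0,"rz":0,"dx":0,"dy":-40,"dz":0,"gripper":1},{"rx":0,"ry":0,"rz":0,"dx":0,"dy":0,"dz":0,"gripper":1}])

```text
clock: 34.5
tcp_pos: [0.4927, -0.1048, 0.3062]
orientation: [-3.125, -0.315, -0.002]
contact_force: [-0.3, 0.4, -0.1]
grip_width: 0.0857
gripper_force: 0.0
```

Run:
```python
from fit import *
im=snap('top','p4.png');s=snap('scene','s4.png')
x,f=carton(im,'green',(426,213),.196,z=.164,smin=60);print('green on top',x[:2].round(4),np.degrees(x[2]).round(2),f,TUB)
a=cv2.resize(im[160:300,110:270],None,fx=2.5,fy=2.5,interpolation=cv2.INTER_CUBIC)
b=cv2.resize(im[160:300,390:480],None,fx=2.5,fy=2.5,interpolation=cv2.INTER_CUBIC)
c=cv2.resize(s[140:240,140:260],(420,350),interpolation=cv2.INTER_CUBIC)
cv2.imwrite('pics/c4.png',np.hstack([a,b])); cv2.imwrite('pics/c5.png',cv2.resize(s[110:290,110:560],None,fx=1.75,fy=1.75,interpolation=cv2.INTER_CUBIC))
```

```text
green on top [ 0.5286 -0.2938] 12.08 0.8454255428630235 [ 0.5286 -0.2946]
```

View pics/c4.png

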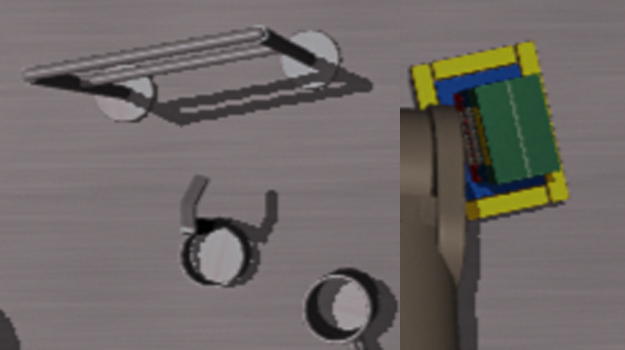

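View pics/c5.png

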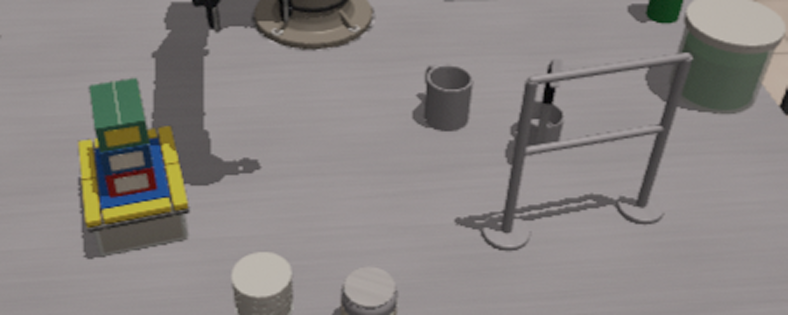

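```bash
cat > dip.py <<'E'
from h import *
def pts(p):
    t=np.linspace(0,2*np.pi,49); c=np.c_[.036*np.cos(t),.036*np.sin(t)]
    L=[np.c_[c,0*t],np.c_[c,0*t+.045]]
    for y in(-.007,.007): L.append(np.array([[.038,y,.045],[.038,y,.164],[.064,y,.1935],[.094,y,.164]]))
    a=np.radians(p[2]);R=np.array([[np.cos(a),-np.sin(a),0],[np.sin(a),np.cos(a),0],[0,0,1]])
    return [q@R.T+[p[0],p[1],0] for q in L]
def over(im,cn,p,roi,S=5):
    x0,y0,x1,y1=roi;c=cv2.resize(im[y0:y1,x0:x1],None,fx=S,fy=S,interpolation=cv2.INTER_CUBIC);d=c.copy()
    for q in pts(p): cv2.polylines(d,[np.round((proj(cn,q)-[x0,y0]+.5)*S).astype(np.int32)],False,(0,255,255),1)
    return np.hstack([c,d])
E
python3 - <<'E'
from dip import *
im=cv2.imread('pics/p4.png');s=cv2.imread('pics/s4.png')
C=lambda a:(np.array(a,float)+.5)/2.5+[110,160]-.5
cup=unproj('top',C([217,252]),.045)[0];tip=unproj('top',C([203,178]),.166)[0];yaw=np.degrees(np.arctan2(*(tip-cup)[1::-1]))
print(cup,tip,yaw,np.linalg.norm((tip-cup)[:2]))
p=[cup[0],cup[1],yaw]
A=over(im,'top',p,(170,220,235,285),6);B=over(s,'scene',p,(390,130,455,185),6)
cv2.imwrite('pics/o1.png',cv2.resize(np.vstack([A,B]),None,fx=.83,fy=.83))
E
```

```text
[0.40397722 0.34701503 0.045     ] [0.48838787 0.33041764 0.166     ] -11.123973573315865 0.08602692371569395
```

View pics/o1.png

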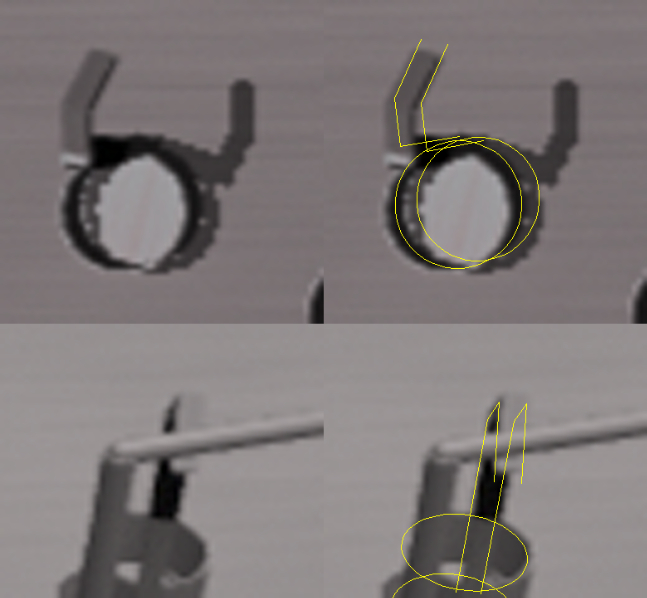

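Run:
```python
from dip import *
from scipy.optimize import least_squares
sc=6*.83
T=np.array([[62,155],[62,103],[92,48],[88,160],[93,110],[118,62]])/sc+[170,220]-.5
def L(p): return np.array([pts(p)[3][1:],pts(p)[2][1:]]).reshape(-1,3)
def res(p,w=1):
    q=[p[0],p[1],p[2]*100]
    a=(proj('top',L(q))-T).ravel()
    rim=proj('top',pts(q)[1]); b=[rim[:,0].min()-(62/sc+169.5), rim[:,1].max()-(270/sc+219.5)]
    rs=proj('scene',pts(q)[1]); c=[rs[:,0].max()-(205.5/sc+389.5), rs[:,1].min()-((516-323)/sc+129.5)]
    return np.r_[a,np.array(b)*1.5,np.array(c)*1.5]
s=least_squares(res,[.404,.347,-.11],x_scale=[.01,.01,.1],loss='soft_l1');p=[s.x[0],s.x[1],s.x[2]*100];print(np.round(p,4),res(s.x).round(1))
im=cv2.imread('pics/p4.png');sn=cv2.imread('pics/s4.png')
A=over(im,'top',p,(170,220,235,285),6);B=over(sn,'scene',p,(390,130,455,185),6)
cv2.imwrite('pics/o2.png',cv2.resize(np.vstack([A,B]),None,fx=.83,fy=.83))
a=np.radians(p[2]);print('grip',p[0]+.038*np.cos(a),p[1]+.038*np.sin(a))
```

```text
[  0.4005   0.3521 -12.3303] [ 1.3 -0.5  0.2  0.4 -0.1 -0.3  1.4 -0.4 -0.6  0.1 -0.1 -2.1  0.   1.3
  1.4 -2.1]
grip 0.4376584726101115 0.34395154304821285
```

View pics/o2.png

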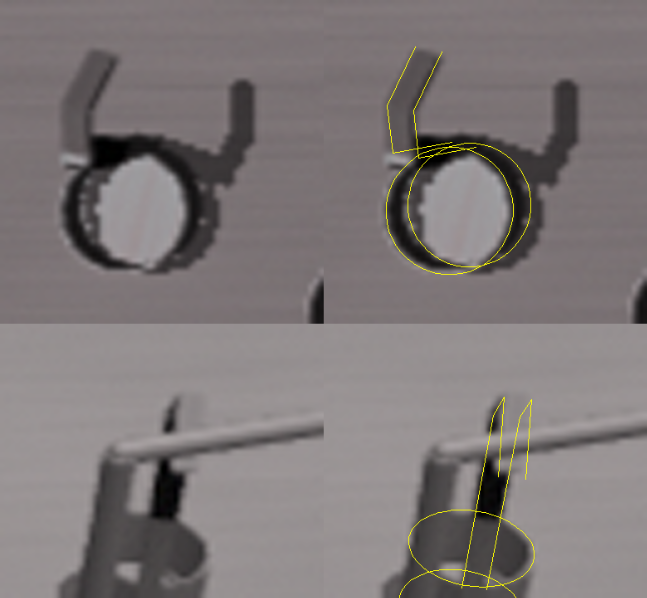

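Run:
```python
from h import *
go(.4385,.3435,.270,-12)
```

```text
shift [  34.6 -453.8   35.6] turn [ 0.04 -0.06 23.23] | shift after turn [-147.2 -430.7   35.9]
t 34.6 F [-0.3 -0.6  0. ] w 0.0856
```

Call:
step_arm(moves=[{"rx":0,"ry":0,"rz":7.7,"dx":0,"dy":0,"dz":0,"gripper":1},{"rx":0,"ry":0,"rz":7.7,"dx":0,"dy":0,"dz":0,"gripper":1},{"rx":0,"ry":0,"rz":7.8,"dx":0,"dy":0,"dz":0,"gripper":1},{"rx":0,"ry":0,"rz":0,"dx":-10.5,"dy":-30.8,"dz":2.5,"gripper":1},{"rx":0,"ry":0,"rz":0,"dx":-10.5,"dy":-30.8,"dz":2.5,"gripper":1},{"rx":0,"ry":0,"rz":0,"dx":-10.5,"dy":-30.8,"dz":2.5,"gripper":1},{"rx":0,"ry":0,"rz":0,"dx":-10.5,"dy":-30.8,"dz":2.5,"gripper":1},{"rx":0,"ry":0,"rz":0,"dx":-10.5,"dy":-30.8,"dz":2.5,"gripper":1},{"rx":0,"ry":0,"rz":0,"dx":-10.5,"dy":-30.8,"dz":2.5,"gripper":1},{"rx":0,"ry":0,"rz":0,"dx":-10.5,"dy":-30.8,"dz":2.5,"gripper":1},{"rx":0,"ry":0,"rz":0,"dx":-10.5,"dy":-30.8,"dz":2.5,"gripper":1},{"rx":0,"ry":0,"rz":0,"dx":-10.5,"dy":-30.8,"dz":2.5,"gripper":1},{"rx":0,"ry":0,"rz":0,"dx":-10.5,"dy":-30.8,"dz":2.5,"gripper":1},{"rx":0,"ry":0,"rz":0,"dx":-10.5,"dy":-30.8,"dz":2.5,"gripper":1},{"rx":0,"ry":0,"rz":0,"dx":-10.5,"dy":-30.8,"dz":2.5,"gripper":1},{"rx":0,"ry":0,"rz":0,"dx":-10.5,"dy":-30.8,"dz":2.5,"gripper":1},{"rx":0,"ry":0,"rz":0,"dx":-10.5,"dy":-30.3,"dz":2.5,"gripper":1},{"rx":0,"ry":0,"rz":0,"dx":0,"dy":0,"dz":0,"gripper":1},{"rx":0,"ry":0,"rz":0,"dx":0,"dy":0,"dz":0,"gripper":1}])

```text
clock: 36.98
tcp_pos: [0.4396, 0.3424, 0.27]
orientation: [3.123, -0.331, 0.0]
contact_force: [0.3, 0.3, -0.3]
grip_width: 0.0854
gripper_force: 0.0
```

Run:
```python
from h import *
go(.4385,.3435,.154,-12)
s=snap('scene','s5.png');cv2.imwrite('pics/c6.png',cv2.resize(s[60:210,340:500],None,fx=3.75,fy=3.75,interpolation=cv2.INTER_CUBIC))
```

```text
shift [ -1.4  -1.  116. ] turn [ 0.05 -0.02 -0.11] | shift after turn [ -1.3  -0.9 116. ]
t 36.98 F [ 0.3  0.3 -0.3] w 0.0854
```

View pics/c6.png

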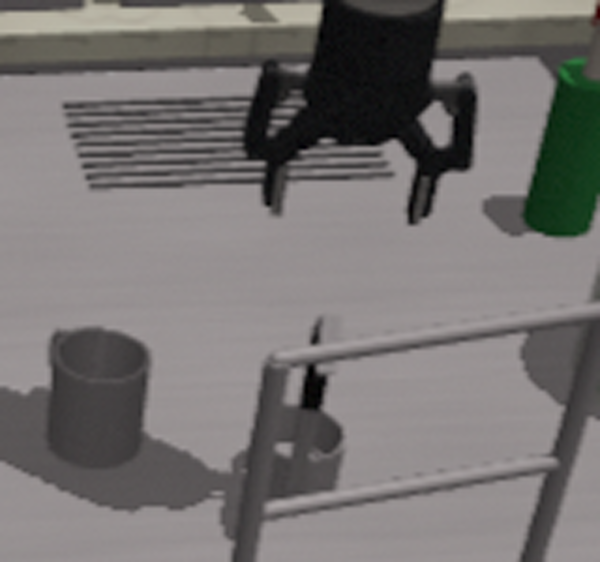

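Call:
step_arm(moves=[{"rx":0,"ry":0,"rz":0,"dx":-1,"dy":-0.5,"dz":25,"gripper":1},{"rx":0,"ry":0,"rz":0,"dx":0,"dy":0,"dz":25,"gripper":1},{"rx":0,"ry":0,"rz":0,"dx":0,"dy":0,"dz":25,"gripper":1},{"rx":0,"ry":0,"rz":0,"dx":0,"dy":0,"dz":20,"gripper":1},{"rx":0,"ry":0,"rz":0,"dx":0,"dy":0,"dz":12,"gripper":1},{"rx":0,"ry":0,"rz":0,"dx":0,"dy":0,"dz":8,"gripper":1},{"rx":0,"ry":0,"rz":0,"dx":0,"dy":0,"dz":0,"gripper":1},{"rx":0,"ry":0,"rz":0,"dx":0,"dy":0,"dz":0,"gripper":1}], grip_force=30)

```text
clock: 38.02
tcp_pos: [0.438, 0.3447, 0.1559]
orientation: [-3.124, 0.328, -0.001]
contact_force: [-1.2, -0.1, 0.3]
grip_width: 0.0854
gripper_force: 0.0
```

Call:
step_arm(moves=[{"rx":0,"ry":0,"rz":0,"dx":0,"dy":0,"dz":2,"gripper":0.2},{"rx":0,"ry":0,"rz":0,"dx":0,"dy":0,"dz":0,"gripper":0},{"rx":0,"ry":0,"rz":0,"dx":0,"dy":0,"dz":0,"gripper":-0.2},{"rx":0,"ry":0,"rz":0,"dx":0,"dy":0,"dz":0,"gripper":-0.3},{"rx":0,"ry":0,"rz":0,"dx":0,"dy":0,"dz":0,"gripper":-0.4},{"rx":0,"ry":0,"rz":0,"dx":0,"dy":0,"dz":0,"gripper":-0.5},{"rx":0,"ry":0,"rz":0,"dx":0,"dy":0,"dz":0,"gripper":-0.6},{"rx":0,"ry":0,"rz":0,"dx":0,"dy":0,"dz":0,"gripper":-0.8},{"rx":0,"ry":0,"rz":0,"dx":0,"dy":0,"dz":0,"gripper":-1},{"rx":0,"ry":0,"rz":0,"dx":0,"dy":0,"dz":0,"gripper":-1},{"rx":0,"ry":0,"rz":0,"dx":0,"dy":0,"dz":0,"gripper":-1}], grip_force=50)

```text
clock: 39.4
tcp_pos: [0.4377, 0.3446, 0.1534]
orientation: [-3.124, 0.328, -0.001]
contact_force: [0.1, 1.1, 1.8]
grip_width: 0.0153
gripper_force: 49.3
```

Run:
```python
from dip import *
o=r.get_obs();print(o['tcp_pos'],o['orientation'],o['contact_force'],o['moment'])
t=o['tcp_pos'];a=np.radians(-12)
im=snap('top','p6.png');s=snap('scene','s6.png')
p=[t[0]-.038*np.cos(a),t[1]-.038*np.sin(a),-12]
A=over(im,'top',p,(170,220,235,285),6);B=over(s,'scene',p,(390,130,455,185),6)
cv2.imwrite('pics/o3.png',cv2.resize(np.vstack([A,B]),None,fx=.83,fy=.83))
```

```text
[0.43772174 0.34462299 0.15338178] [-3.12398197e+00  3.28096536e-01 -5.64349562e-04] [0.10191602 1.13635364 1.81508531] [ 0.12254176 -0.15236842  0.05460095]
```

View pics/o3.png

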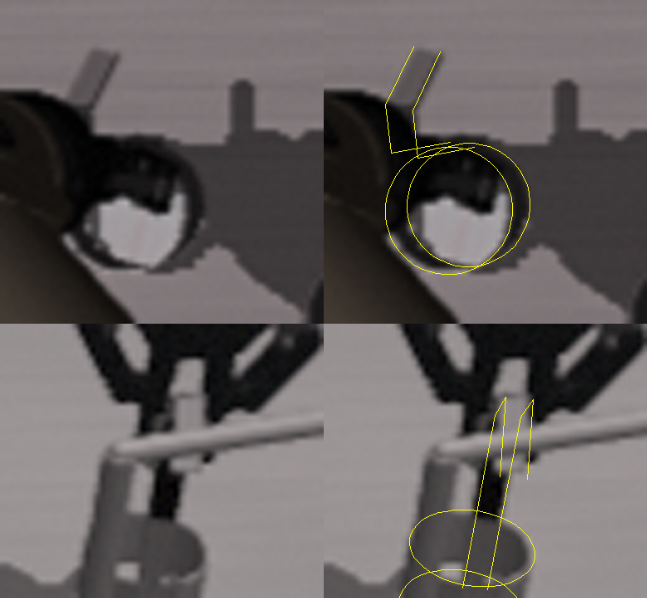

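Call:
step_arm(moves=[{"rx":0,"ry":0,"rz":0,"dx":0,"dy":0,"dz":-5,"gripper":-1},{"rx":0,"ry":0,"rz":0,"dx":0,"dy":0,"dz":-15,"gripper":-1},{"rx":0,"ry":0,"rz":0,"dx":0,"dy":0,"dz":-25,"gripper":-1},{"rx":0,"ry":0,"rz":0,"dx":0,"dy":0,"dz":-25,"gripper":-1},{"rx":0,"ry":0,"rz":0,"dx":0,"dy":0,"dz":-25,"gripper":-1},{"rx":0,"ry":0,"rz":0,"dx":0,"dy":0,"dz":-25,"gripper":-1},{"rx":0,"ry":0,"rz":0,"dx":0,"dy":0,"dz":-25,"gripper":-1},{"rx":0,"ry":0,"rz":-3,"dx":0,"dy":0,"dz":-10,"gripper":-1},{"rx":0,"ry":0,"rz":-5,"dx":0,"dy":0,"dz":0,"gripper":-1},{"rx":0,"ry":0,"rz":-5,"dx":0,"dy":0,"dz":0,"gripper":-1},{"rx":0,"ry":0,"rz":-5,"dx":0,"dy":0,"dz":0,"gripper":-1},{"rx":0,"ry":0,"rz":-3.3,"dx":0,"dy":0,"dz":0,"gripper":-1},{"rx":0,"ry":0,"rz":0,"dx":0,"dy":0,"dz":0,"gripper":-1},{"rx":0,"ry":0,"rz":0,"dx":0,"dy":0,"dz":0,"gripper":-1}], grip_force=60)

```text
clock: 41.25
tcp_pos: [0.4375, 0.3443, 0.3085]
orientation: [3.131, 0.253, 0.0]
contact_force: [-0.5, 0.2, -2.9]
grip_width: 0.0152
gripper_force: 58.6
```

Run:
```python
from h import *
o=r.get_obs();print(o['tcp_pos'],o['contact_force'],o['moment'])
go(.5823,.350,o['tcp_pos'][2],9.3)
im=snap('top','p7.png');s=snap('scene','s7.png')
A=cv2.resize(im[150:290,110:260],(430,400),interpolation=cv2.INTER_CUBIC);B=cv2.resize(s[50:230,370:520],(333,400),interpolation=cv2.INTER_CUBIC)
cv2.imwrite('pics/c7.png',np.hstack([A,B]))
```

```text
[0.43745629 0.34430108 0.30851996] [-0.53803208  0.18615425 -2.86930915] [ 0.00445557 -0.0557794  -0.03248591]
shift [143.9  17.6   0. ] turn [ 0.   -0.01 -0.06] | shift after turn [143.9  17.8   0. ]
t 41.25 F [-0.5  0.2 -2.9] w 0.0152
```

View pics/c7.png

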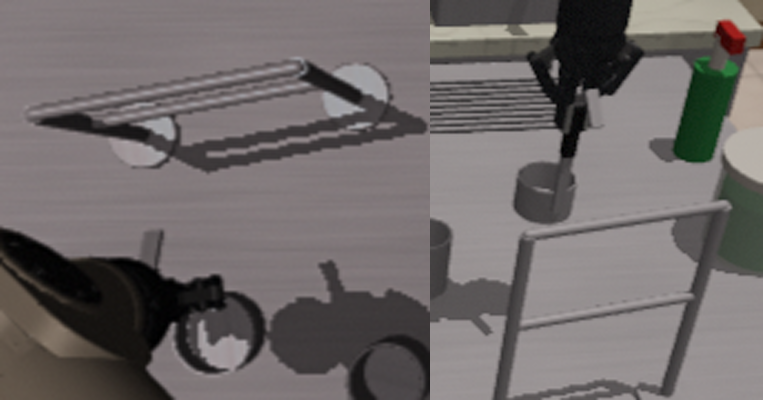

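Call:
step_arm(moves=[{"rx":0,"ry":0,"rz":0,"dx":10,"dy":2,"dz":0,"gripper":-1},{"rx":0,"ry":0,"rz":0,"dx":20,"dy":3,"dz":0,"gripper":-1},{"rx":0,"ry":0,"rz":0,"dx":20,"dy":3,"dz":0,"gripper":-1},{"rx":0,"ry":0,"rz":0,"dx":20,"dy":3,"dz":0,"gripper":-1},{"rx":0,"ry":0,"rz":0,"dx":20,"dy":3,"dz":0,"gripper":-1},{"rx":0,"ry":0,"rz":0,"dx":20,"dy":3,"dz":0,"gripper":-1},{"rx":0,"ry":0,"rz":0,"dx":20,"dy":0,"dz":0,"gripper":-1},{"rx":0,"ry":0,"rz":0,"dx":14,"dy":0,"dz":0,"gripper":-1},{"rx":0,"ry":0,"rz":0,"dx":0,"dy":0,"dz":0,"gripper":-1},{"rx":0,"ry":0,"rz":0,"dx":0,"dy":0,"dz":0,"gripper":-1},{"rx":0,"ry":0,"rz":0,"dx":0,"dy":0,"dz":0,"gripper":-1}])

```text
clock: 42.72
tcp_pos: [0.5818, 0.3511, 0.3084]
orientation: [3.131, 0.256, -0.0]
contact_force: [0.4, 0.4, -2.8]
grip_width: 0.015
gripper_force: 58.6
```

Run:
```python
from dip import *
o=r.get_obs();t=o['tcp_pos'];print(t,o['contact_force'])
go(.5823,.350,.252,9.3)
im=snap('top','p8.png');s=snap('scene','s8.png')
K=cv2.resize(s[50:230,370:520],(500,600),interpolation=cv2.INTER_CUBIC)
a=np.radians(9.3);
def W(x,y,z): return [t[0]+np.cos(a)*(x-.038)-np.sin(a)*y,t[1]+np.sin(a)*(x-.038)+np.cos(a)*y,t[2]-.1534+z]
L=[W(.038,.007,.045),W(.038,.007,.164),W(.064,.007,.1935),W(.094,.007,.164),W(.094,-.007,.164),W(.064,-.007,.1935)]
d=K.copy();cv2.polylines(d,[np.round((proj('scene',L)-[370,50]+.5)*3.333).astype(np.int32)],False,(0,255,255),1)
cv2.imwrite('pics/c8.png',np.hstack([K[:, :400],d[:,:400]]))
```

```text
[0.58176551 0.35110302 0.30839021] [ 0.37842768  0.41718443 -2.75131211]
shift [ 0.4  1.2 56.4] turn [0.   0.01 0.05] | shift after turn [ 0.3  1.2 56.4]
t 42.73 F [ 0.4  0.4 -2.8] w 0.015
```

View pics/c8.png

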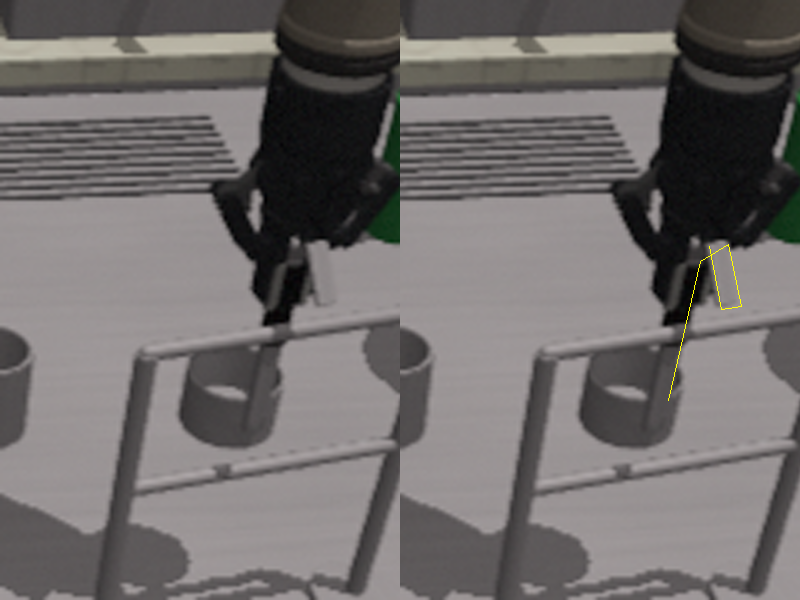

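Call:
step_arm(moves=[{"rx":0,"ry":0,"rz":0,"dx":0.5,"dy":0.5,"dz":10,"gripper":-1},{"rx":0,"ry":0,"rz":0,"dx":0,"dy":0,"dz":10,"gripper":-1},{"rx":0,"ry":0,"rz":0,"dx":0,"dy":0,"dz":10,"gripper":-1},{"rx":0,"ry":0,"rz":0,"dx":0,"dy":0,"dz":10,"gripper":-1},{"rx":0,"ry":0,"rz":0,"dx":0,"dy":0,"dz":8,"gripper":-1},{"rx":0,"ry":0,"rz":0,"dx":0,"dy":0,"dz":4,"gripper":-1},{"rx":0,"ry":0,"rz":0,"dx":0,"dy":0,"dz":0,"gripper":-1},{"rx":0,"ry":0,"rz":0,"dx":0,"dy":0,"dz":0,"gripper":-1}])

```text
clock: 43.82
tcp_pos: [0.5832, 0.3507, 0.2566]
orientation: [-3.131, -0.255, -0.001]
contact_force: [-0.3, 0.3, -2.9]
grip_width: 0.015
gripper_force: 58.5
```

Call:
step_arm(moves=[{"rx":0,"ry":0,"rz":0,"dx":0,"dy":0,"dz":1,"gripper":-1},{"rx":0,"ry":0,"rz":0,"dx":0,"dy":0,"dz":1,"gripper":-1},{"rx":0,"ry":0,"rz":0,"dx":0,"dy":0,"dz":1,"gripper":-1},{"rx":0,"ry":0,"rz":0,"dx":0,"dy":0,"dz":0,"gripper":-1},{"rx":0,"ry":0,"rz":0,"dx":0,"dy":0,"dz":0,"gripper":-1}])

```text
clock: 44.45
tcp_pos: [0.5829, 0.3505, 0.2533]
orientation: [3.131, 0.255, -0.0]
contact_force: [-0.5, -0.4, -1.1]
grip_width: 0.015
gripper_force: 58.9
```

Call:
step_arm(moves=[{"rx":0,"ry":0,"rz":0,"dx":0,"dy":0,"dz":0.7,"gripper":-1},{"rx":0,"ry":0,"rz":0,"dx":0,"dy":0,"dz":0,"gripper":-1},{"rx":0,"ry":0,"rz":0,"dx":0,"dy":0,"dz":0,"gripper":-1}])

```text
clock: 44.82
tcp_pos: [0.5831, 0.3506, 0.2531]
orientation: [-3.131, -0.255, -0.001]
contact_force: [-2.3, -0.7, 3.1]
grip_width: 0.0152
gripper_force: 59.5
```

Call:
step_arm(moves=[{"rx":0,"ry":0,"rz":0,"dx":-1,"dy":0,"dz":0,"gripper":-1},{"rx":0,"ry":0,"rz":0,"dx":-0.7,"dy":0,"dz":0.4,"gripper":-1},{"rx":0,"ry":0,"rz":0,"dx":0,"dy":0,"dz":0.4,"gripper":-1},{"rx":0,"ry":0,"rz":0,"dx":0,"dy":0,"dz":0,"gripper":-1},{"rx":0,"ry":0,"rz":0,"dx":0,"dy":0,"dz":0,"gripper":-1}])

```text
clock: 45.45
tcp_pos: [0.5815, 0.3503, 0.2518]
orientation: [-3.131, -0.255, -0.001]
contact_force: [-0.3, 0.3, 0.3]
grip_width: 0.0153
gripper_force: 59.1
```

Call:
step_arm(moves=[{"rx":0,"ry":1,"rz":0,"dx":0.5,"dy":0,"dz":0.5,"gripper":-1},{"rx":0,"ry":1,"rz":0,"dx":0.5,"dy":0,"dz":0.5,"gripper":-1},{"rx":0,"ry":1,"rz":0,"dx":0.45,"dy":0,"dz":0.5,"gripper":-1},{"rx":0,"ry":0,"rz":0,"dx":0,"dy":0,"dz":0,"gripper":-1},{"rx":0,"ry":0,"rz":0,"dx":0,"dy":0,"dz":0,"gripper":-1}])

```text
clock: 46.08
tcp_pos: [0.583, 0.3505, 0.2504]
orientation: [-3.126, -0.254, -0.082]
contact_force: [2.5, 0.2, 2.2]
grip_width: 0.0152
gripper_force: 59.0
```

Call:
step_arm(moves=[{"rx":0,"ry":1,"rz":0,"dx":0.7,"dy":0,"dz":0.4,"gripper":-1},{"rx":0,"ry":1,"rz":0,"dx":0.7,"dy":0,"dz":0.4,"gripper":-1},{"rx":0,"ry":1,"rz":0,"dx":0.5,"dy":0,"dz":0.4,"gripper":-1},{"rx":0,"ry":0,"rz":0,"dx":0,"dy":0,"dz":0,"gripper":-1},{"rx":0,"ry":0,"rz":0,"dx":0,"dy":0,"dz":0,"gripper":-1}])

```text
clock: 46.7
tcp_pos: [0.5845, 0.3508, 0.2491]
orientation: [-3.119, -0.254, -0.163]
contact_force: [-0.2, 0.0, 1.5]
grip_width: 0.0153
gripper_force: 59.1
```

Call:
step_arm(moves=[{"rx":0,"ry":0,"rz":0,"dx":0,"dy":0,"dz":0,"gripper":-0.6},{"rx":0,"ry":0,"rz":0,"dx":0,"dy":0,"dz":0,"gripper":-0.55},{"rx":0,"ry":0,"rz":0,"dx":0,"dy":0,"dz":0,"gripper":-0.5},{"rx":0,"ry":0,"rz":0,"dx":0,"dy":0,"dz":0,"gripper":-0.4},{"rx":0,"ry":0,"rz":0,"dx":0,"dy":0,"dz":0,"gripper":-0.2},{"rx":0,"ry":0,"rz":0,"dx":0,"dy":0,"dz":0,"gripper":0.2},{"rx":0,"ry":0,"rz":0,"dx":0,"dy":0,"dz":0,"gripper":0.6},{"rx":0,"ry":0,"rz":0,"dx":0,"dy":0,"dz":0,"gripper":0.6},{"rx":0,"ry":0,"rz":0,"dx":0,"dy":0,"dz":0,"gripper":0.6}])

```text
clock: 47.82
tcp_pos: [0.5847, 0.3508, 0.2492]
orientation: [-3.119, -0.254, -0.164]
contact_force: [0.7, -0.1, -0.2]
grip_width: 0.0683
gripper_force: 0.0
```

Run:
```python
from h import *
o=r.get_obs();print(o['contact_force'],o['grip_width'])
im=snap('top','p9.png');s=snap('scene','s9.png')
A=cv2.resize(im[150:290,110:260],(430,400),interpolation=cv2.INTER_CUBIC);B=cv2.resize(s[90:230,380:510],(371,400),interpolation=cv2.INTER_CUBIC)
cv2.imwrite('pics/c9.png',np.hstack([A,B])[:,:800])
```

```text
[ 0.71976854 -0.13006521 -0.24042126] 0.06828675718844643
```

View pics/c9.png

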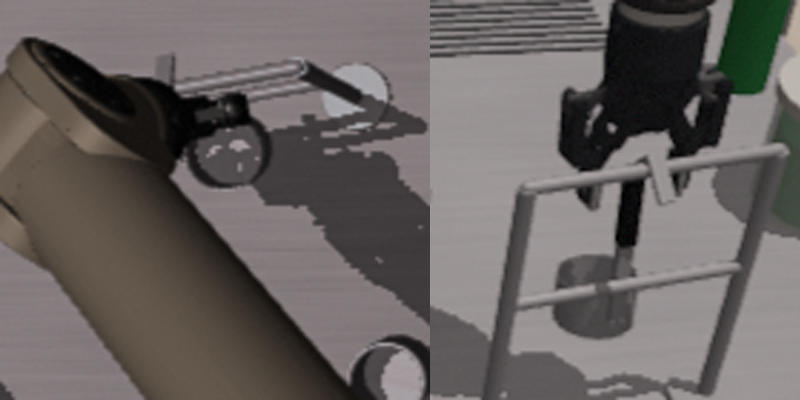

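Call:
step_arm(moves=[{"rx":0,"ry":0,"rz":0,"dx":0,"dy":0,"dz":0,"gripper":1},{"rx":0,"ry":0,"rz":0,"dx":0,"dy":0,"dz":0,"gripper":1},{"rx":0,"ry":0,"rz":0,"dx":0,"dy":0,"dz":-5,"gripper":1},{"rx":0,"ry":0,"rz":0,"dx":0,"dy":0,"dz":-10,"gripper":1},{"rx":0,"ry":0,"rz":0,"dx":0,"dy":0,"dz":-15,"gripper":1},{"rx":0,"ry":0,"rz":0,"dx":0,"dy":0,"dz":-20,"gripper":1},{"rx":0,"ry":0,"rz":0,"dx":0,"dy":0,"dz":-25,"gripper":1},{"rx":0,"ry":0,"rz":0,"dx":0,"dy":0,"dz":-25,"gripper":1},{"rx":0,"ry":-3,"rz":0,"dx":0,"dy":0,"dz":-25,"gripper":1},{"rx":0,"ry":-3,"rz":0,"dx":-15,"dy":0,"dz":0,"gripper":1},{"rx":0,"ry":0,"rz":0,"dx":-30,"dy":20,"dz":0,"gripper":1},{"rx":0,"ry":0,"rz":0,"dx":-30,"dy":30,"dz":0,"gripper":1},{"rx":0,"ry":0,"rz":0,"dx":0,"dy":30,"dz":0,"gripper":1},{"rx":0,"ry":0,"rz":0,"dx":0,"dy":30,"dz":0,"gripper":1},{"rx":0,"ry":0,"rz":0,"dx":0,"dy":0,"dz":0,"gripper":1},{"rx":0,"ry":0,"rz":0,"dx":0,"dy":0,"dz":0,"gripper":1},{"rx":0,"ry":0,"rz":0,"dx":0,"dy":0,"dz":0,"gripper":1},{"rx":0,"ry":0,"rz":0,"dx":0,"dy":0,"dz":0,"gripper":1}])

```text
clock: 50.18
tcp_pos: [0.5153, 0.229, 0.3727]
orientation: [-3.131, -0.257, 0.0]
contact_force: [-0.5, 0.2, -0.6]
grip_width: 0.0853
gripper_force: 0.0
```

Run:
```python
from h import *
s=snap('scene','s10.png');s2=snap('scene','s11.png');print(np.abs(s[90:240,390:510].astype(int)-s2[90:240,390:510]).max())
cv2.imwrite('pics/c10.png',cv2.resize(s[90:320,100:540],None,fx=1.8,fy=1.8,interpolation=cv2.INTER_CUBIC))
```

```text
29
```

View pics/c10.png

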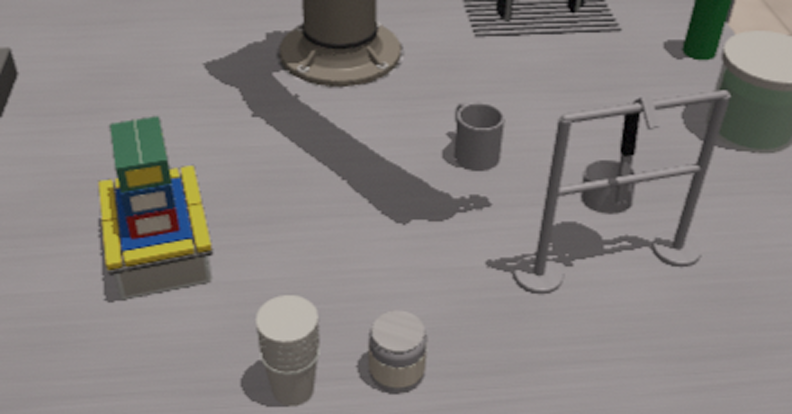

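Call:
step_arm(moves=[{"rx":0,"ry":0,"rz":0,"dx":0,"dy":0,"dz":0,"gripper":1},{"rx":0,"ry":0,"rz":0,"dx":0,"dy":0,"dz":0,"gripper":1},{"rx":0,"ry":0,"rz":0,"dx":0,"dy":0,"dz":0,"gripper":1},{"rx":0,"ry":0,"rz":0,"dx":0,"dy":0,"dz":0,"gripper":1},{"rx":0,"ry":0,"rz":0,"dx":0,"dy":0,"dz":0,"gripper":1},{"rx":0,"ry":0,"rz":0,"dx":0,"dy":0,"dz":0,"gripper":1},{"rx":0,"ry":0,"rz":0,"dx":0,"dy":0,"dz":0,"gripper":1},{"rx":0,"ry":0,"rz":0,"dx":0,"dy":0,"dz":0,"gripper":1},{"rx":0,"ry":0,"rz":0,"dx":0,"dy":0,"dz":0,"gripper":1},{"rx":0,"ry":0,"rz":0,"dx":0,"dy":0,"dz":0,"gripper":1},{"rx":0,"ry":0,"rz":0,"dx":0,"dy":0,"dz":0,"gripper":1},{"rx":0,"ry":0,"rz":0,"dx":0,"dy":0,"dz":0,"gripper":1},{"rx":0,"ry":0,"rz":0,"dx":0,"dy":0,"dz":0,"gripper":1},{"rx":0,"ry":0,"rz":0,"dx":0,"dy":0,"dz":0,"gripper":1},{"rx":0,"ry":0,"rz":0,"dx":0,"dy":0,"dz":0,"gripper":1},{"rx":0,"ry":0,"rz":0,"dx":0,"dy":0,"dz":0,"gripper":1}])

```text
clock: 52.28
tcp_pos: [0.5156, 0.228, 0.3727]
orientation: [3.131, 0.255, -0.0]
contact_force: [0.6, 0.6, 0.5]
grip_width: 0.0855
gripper_force: 0.0
```

Run:
```python
from h import *
s=snap('scene','s12.png').astype(int);s2=snap('scene','s13.png');d=np.abs(s-s2).max(2)
print(d[90:240,390:510].mean(),d[250:390,30:150].mean(),d[90:240,390:510].max(),d[250:390,30:150].max())
print(r.hand_in())
```

```text
1.137888888888889 0.9635714285714285 14 3
the job is handed in; nothing more can be done
None
```

I handed the job in at about 52 s: all six seal strips pressed to their stops, the three cartons that were there stacked in the middle of the lid, and the dipper hung on the upper bar with its cup on the robot's side. It was still or nearly so in the last two pictures, and the hand-in returned no verdict.

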